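# Load the reagent bottle carrier and lock it

### The arm

A 6-joint arm with a two-finger parallel gripper is mounted at the origin on a cart in front of the work surface, level with it; the furniture and walls round the work are solid. World frame = base frame: x ahead of the robot, y to its left, z up, the work surface at z = 0. Lengths are in mm, angles in rad, forces in N, time in s.
With the tool pointing down it reaches from about 325 to 750 mm from the base axis. Payload 7.6 kg.
Tool frame: the origin (TCP) lies on the centre line of the jaws, within the pads' length; the fingertips stand 8 mm ahead of it and the grasp point (between the pads) lies 11 mm behind it (bot.tip_extent is the distance from the TCP to the fingertips, in mm); x points along the fingers, y is the direction in which the jaws open and shut, and the axes are right-handed (so a half turn about x gives the same grasp; the last joint's range is limited). The gripper opens to 85 mm and grips with 20 to 120 N. Pads are 22 mm wide; open, the fingers measure 114 mm over their backs; the gripper's body (76 mm by 85 mm) begins 54 mm behind the grasp point. The pads swing forward as they close: fully open they stand 13 mm farther back than shut.
Start: joints at [-1.245, 0.052, 1.401, -0, 1.689, -0.07], TCP at [202.437, -484.421, 239.323] pointing down, gripper open.
Joint ranges: [-2.9, 2.9], [-0.91, 2.17], [0.12, 2.37], [-1.06, 4.2], [0.26, 2.73], [-2.93, 2.93]. Speed limits (rad/s): [2.57, 2.57, 3.01, 3.14, 3.14, 3.14].

### API

Orientations are given as a unit quaternion [x, y, z, w].
In Python, from rig import bot gives the robot as it stands.
- The arm moves only by the tool carry_out, never from a script. Its argument "steps" is a list that holds one entry, the list of rows, each a list of 7 numbers: the gripper command: -1 is shut, 1 is fully open, values between are in proportion, then the shift along the tool's x, y, z in mm, then the turn, a rotation vector about the tool's x, y, z in rad. A call has 1 to 5 rows; each row is the pose to reach, as a shift and turn from the pose commanded when the call began, along the tool's axes at that moment; what a row does not reach only later rows make up. A row lasts 1/8 s, in which the tool goes at most 62.5 mm and 10.7 degrees, less where a joint would pass 70% of its speed; a pose out of reach is approached as far as the arm can. A call with a gripper value outside its range is refused whole. The fingers move at their own pace and stop on an object; "grip_force" is the grip in N (left out, the last holds). Time passes only in rows, so rows that repeat a pose let the fingers close. It gives the time, the measured TCP pose, the force and the opening at its end, in the units of the state.
- bot.read_state(): the state, without advancing time (a new reading comes with each control period).
- bot.snapshot(name): name is "scene" or "side" or "wrist"; returns (picture, depth): 420x560x3 uint8, red, green, blue; 420x560 float32, mm along the optical axis (not along the pixel's ray), 0 where there is no reading.
- bot.calibration(name): a dict with "camera_matrix" (3x3 intrinsics, pixels), "rvec" (rotation vector, rad) and "tvec" (3), from world to camera coordinates, as OpenCV has them. Camera axes: x right, y down, z forward; pixel columns grow to the right and rows downward; lengths in mm; the calibration is good to about 2 mm. A picture is of the moment at which its call begins: read the wrist's pose just before it. calibration takes no time and is no camera call; for the wrist camera it gives the pose at the moment of the call.
- bot.finish_job(): hands the job in, once; it reports no verdict.
Trained networks look in the newest picture that a camera, given by its name, has taken for a name from the list of things; names that differ only in an ending like _2 or _b are one class to them, and where a whole thing is asked for, a point or a joint stands for the part that bears it (a point fixed in the world has none). Each returns a list of dicts, best first, with "confidence" (0 to 1); they miss things now and then, are a little off and sometimes report something else, mostly with a low value. They report only what shows in the picture. A call takes as long as a camera call.
- bot.recognise(query, camera): "bbox" ([left, top, right, bottom] in pixels, round what is visible of it).
- bot.masks_of(query, camera): "mask" (420x560 bool, what is visible of it) and "bbox" ([left, top, right, bottom] in pixels, round what is visible of it).
The state is a dict: "clock": time; "qpos": joint angles; "qd": joint speeds; "effort": joint torques, N m; "position": TCP position; "tcp_rot": TCP orientation; "force": force on the tool from outside, world axes, zero at the start; "torque": the same for the moment, N m; "finger_gap": finger opening in mm.
Only numpy, scipy, OpenCV 4.12 (cv2) and the standard library are available. Lean on these libraries where they do the work, as an engineer would, in place of code of your own. Each camera call takes 0.05 s, during which the arm holds its last target.

### The job

Get the reagent bottles ready for transport: draw the locking rod right out of the bottle carrier and lay it aside, then set every brown and every small white bottle standing in front of the carrier upright into a pocket of its own, right down on the floor, the larger brown ones in the wide pockets and the smaller white ones in the narrow pockets. Then thread the rod back through all three upright plates over the bottles from the side it came from, until its handle is up against the end plate, and let go of it; do not knock over the two loose specimen cups (one standing in front at the right, the other in the back row).

Things in the scene. Friction and masses are not known exactly. Their poses are not given: they have to be found in the camera images.
- carrier: Bottle carrier, fixed to the worktop: grey tray 74 x 250 mm, 75 mm high, with a row of four open square pockets along its y, and three aluminium plates standing across the row (ends and middle, y = -118, 0, +118 mm) with aligned holes for the rod. Origin at the centre of its underside on the worktop, x across the row, z up. The rod goes in from the -y end (robot's right).
- pocket_1 (a point): Centre of the floor of a wide pocket of the carrier, 58 mm square inside; its floor lies 8 mm above the worktop, its walls end 75 mm above the worktop. x and y as the carrier's. At the -y end of the row.
- pocket_2 (a point): Centre of the floor of a narrow pocket of the carrier, 50 mm square inside; its floor lies 20 mm above the worktop, its walls end 75 mm above the worktop. x and y as the carrier's. Second from the -y end.
- pocket_3 (a point): Centre of the floor of a narrow pocket of the carrier, 50 mm square inside; its floor lies 20 mm above the worktop, its walls end 75 mm above the worktop. x and y as the carrier's. Third from the -y end.
- pocket_4 (a point): Centre of the floor of a wide pocket of the carrier, 58 mm square inside; its floor lies 8 mm above the worktop, its walls end 75 mm above the worktop. x and y as the carrier's. At the +y end of the row.
- hole_1 (a point): Centre of the 18 mm round hole in the -y end plate, 115 mm above the worktop; the plate is 6 mm thick along the carrier's y, 36 mm wide along its x, its top 130 mm above the worktop.
- hole_2 (a point): Centre of the 18 mm round hole in the middle plate, 115 mm above the worktop; the plate is 6 mm thick along the carrier's y, 36 mm wide along its x, its top 130 mm above the worktop.
- hole_3 (a point): Centre of the 18 mm round hole in the +y end plate, 115 mm above the worktop; the plate is 6 mm thick along the carrier's y, 36 mm wide along its x, its top 130 mm above the worktop.
- rod_handle (a point): Middle of the rod's flat black handle, 50 mm long (y), 26 wide (x), 14 thick (z). The 14 mm steel shaft leaves it along +y; the rod lies level on the worktop, this point then 7 mm up. About 0.12 kg. At first the rod lies in the holes, axis 113 mm up, handle outside the -y end plate; home, the handle touches that plate's outer face (this point at y = -146 mm of the carrier).
- rod_tip (a point): Tip of the same rod, 279 mm along its y from the middle of the handle. The last 14 mm taper to 6 mm in diameter. The rod slides freely in the holes with 2 mm of play all round. A seated bottle ends 100 mm above the worktop, 6 mm below the rod.
- large_1_mid (a point): Reagent bottle, 52 mm across, 92 mm tall, brown with an orange cap; the screw cap is the top 15 mm, 32 mm across, fixed. The shoulder widens right below it, so from above grasp the cap with the fingertips alone. About 0.12 kg. Point at its centre, 46 mm above its foot, z up its axis. May be absent.
- large_2_mid (a point): Reagent bottle, 52 mm across, 92 mm tall, brown with an orange cap; the screw cap is the top 15 mm, 32 mm across, fixed. The shoulder widens right below it, so from above grasp the cap with the fingertips alone. About 0.12 kg. Point at its centre, 46 mm above its foot, z up its axis. May be absent.
- small_1_mid (a point): Reagent bottle, 44 mm across, 80 mm tall, white with a green cap; the screw cap is the top 13 mm, 28 mm across, fixed. The shoulder widens right below it, so from above grasp the cap with the fingertips alone. About 0.12 kg. Point at its centre, 40 mm above its foot, z up its axis. May be absent.
- small_2_mid (a point): Reagent bottle, 44 mm across, 80 mm tall, white with a green cap; the screw cap is the top 13 mm, 28 mm across, fixed. The shoulder widens right below it, so from above grasp the cap with the fingertips alone. About 0.12 kg. Point at its centre, 40 mm above its foot, z up its axis. May be absent.
- cup_a_mid (a point): Centre of a specimen cup, 65 mm across and 74 mm tall, loose, a bystander on the worktop to the right of the bottles.
- cup_b_mid (a point): Centre of another loose specimen cup of the same size, a bystander in the back row at the right.

How it is judged (in metres and radians):
On the way, in this order (a step that is already met when the one before it is completed fails the run):
1. the rod is drawn right out of the carrier (y of rod_tip in the frame of carrier below -0.125 m), for 0.2 s.
2. every bottle stands in a pocket of its own size, the rod still out ((horizontal distance between large_1_mid and pocket_1 below 0.009 m or horizontal distance between large_1_mid and pocket_4 below 0.009 m) and z of each of large_1_mid, large_2_mid in the frame of carrier below 0.06 m and angle between each of large_1_mid, large_2_mid, small_1_mid, small_2_mid's own z axis and vertical below 0.12 rad and (horizontal distance between large_2_mid and pocket_1 below 0.009 m or horizontal distance between large_2_mid and pocket_4 below 0.009 m) and (horizontal distance between small_1_mid and pocket_2 below 0.009 m or horizontal distance between small_1_mid and pocket_3 below 0.009 m) and z of each of small_1_mid, small_2_mid in the frame of carrier below 0.066 m and (horizontal distance between small_2_mid and pocket_2 below 0.009 m or horizontal distance between small_2_mid and pocket_3 below 0.009 m) and y of rod_tip in the frame of carrier below -0.125 m), for 0.2 s.
At the end, for the whole second after the job is handed in: Every bottle present stands upright (within 0.12 rad) on the floor of a pocket of its own size (within 6 mm in height, 9 mm from the pocket's centre), the rod lies through all three holes with its handle within 6 mm of the -y end plate, and all is at rest ((horizontal distance between large_1_mid and pocket_1 below 0.009 m or horizontal distance between large_1_mid and pocket_4 below 0.009 m) and z of each of large_1_mid, large_2_mid in the frame of carrier below 0.06 m and angle between each of large_1_mid, large_2_mid, small_1_mid, small_2_mid's own z axis and vertical below 0.12 rad and (horizontal distance between large_2_mid and pocket_1 below 0.009 m or horizontal distance between large_2_mid and pocket_4 below 0.009 m) and (horizontal distance between small_1_mid and pocket_2 below 0.009 m or horizontal distance between small_1_mid and pocket_3 below 0.009 m) and z of each of small_1_mid, small_2_mid in the frame of carrier below 0.066 m and (horizontal distance between small_2_mid and pocket_2 below 0.009 m or horizontal distance between small_2_mid and pocket_3 below 0.009 m) and y of rod_handle in the frame of carrier above -0.152 m and angle between the y axis of rod_handle and the y axis of carrier, either way round below 0.06 rad and x of rod_tip in the frame of carrier between -0.01 and 0.01 m and z of rod_tip in the frame of carrier between 0.102 and 0.125 m and x of rod_handle in the frame of carrier between -0.01 and 0.01 m and z of rod_handle in the frame of carrier between 0.102 and 0.125 m and linear speed of each of large_1, large_2, small_1, small_2, rod below 0.02 m/s); the robot touches nothing.
It fails at once if a loose specimen cup is knocked over (angle between any of cup_a_mid, cup_b_mid's own z axis and vertical above 0.7 rad).
Of large_1, large_2, small_1, small_2 only 3 to 4 are there at a start; the rules pass over those that are not, and their reading is None.
At some moment in a run one of rod may be knocked a few centimetres aside while the robot is not near it.
It also fails if it takes over 192 s, if anything falls off the work surface, if the arm or the gripper's body presses on something with over 40 N, if the wrist force passes 120 N, or if a joint passes its speed limit or range.

## Working session

There is one attempt and no reset: what is moved stays moved. The work goes in short steps, Python scripts to look and compute and a tool call to move; the robot and the scene stay as the last step left them, time stands still between calls to the robot, and variables do not carry over. Pictures are saved under pics/ and viewed, and the job is handed in when it is done.

Besides the shell and the picture viewer there is one more tool, called after "Request:" as name([rows], argument=value, ...), one row to a line, values as JSON. carry_out: Moves the arm, as the interface text tells. Its arguments: {"type":"object","properties":{"steps":{"type":"array"},"grip_force":{"type":"number"}},"required":["steps"]}

```bash
ls; mkdir -p pics; cat > h.py <<'E'
import numpy as np, cv2
from rig import bot
from scipy.spatial.transform import Rotation as R
def snap(name,fn=None):
    p,d=bot.snapshot(name)
    if fn: cv2.imwrite('pics/'+fn,cv2.cvtColor(p,cv2.COLOR_RGB2BGR))
    return p,d
def cal(name):
    c=bot.calibration(name); K=np.array(c['camera_matrix'],float)
    return K,cv2.Rodrigues(np.array(c['rvec'],float))[0],np.array(c['tvec'],float).ravel()
def cloud(d,c):
    K,Rm,t=c
    v,u=np.mgrid[0:d.shape[0],0:d.shape[1]]
    P=np.stack([(u-K[0,2])/K[0,0]*d,(v-K[1,2])/K[1,1]*d,d],-1)
    return (P-t)@Rm
def proj(X,c):
    K,Rm,t=c
    x=(Rm@np.asarray(X,float).T).T+t; x=x@K.T
    return x[...,:2]/x[...,2:]
E
python3 - <<'E'
from h import *
s=bot.read_state();print({k:np.round(v,3) for k,v in s.items()})
for n in('scene','side','wrist'):
    c=cal(n);p,d=snap(n,n+'0.png');print(n,'campos',-c[1].T@c[2],c[1][2],(d>0).mean())
    np.save(n+'0.npy',cloud(d,c))
    for q in('carrier','rod_handle','large_1_mid','small_1_mid','cup_a_mid'):
        r=bot.recognise(q,n);print(q,[(np.round(x['bbox']),round(x['confidence'],2)) for x in r])
E
```

```text
pics
{'clock': np.float64(0.0), 'qpos': array([-1.245,  0.053,  1.402,  0.   ,  1.689, -0.07 ]), 'qd': array([-0.001, -0.   , -0.001, -0.001, -0.   , -0.002]), 'effort': array([ 1.0000e-03, -3.8167e+01, -3.6019e+01, -0.0000e+00,  6.0000e-03,
        0.0000e+00]), 'position': array([ 202.331, -484.138,  238.461]), 'tcp_rot': array([-0.693, -0.14 ,  0.693, -0.138]), 'force': array([ 0.03 , -0.942, -0.075]), 'torque': array([ 0.008,  0.033, -0.008]), 'finger_gap': np.float64(85.776)}
scene campos [-139.43749657  595.26752206  694.06853586] [ 0.66158328 -0.50257724 -0.55652824] 0.9958375850340137
carrier [(array([178., 183., 282., 285.]), 0.87), (array([256., 252., 283., 296.]), 0.5)]
rod_handle [(array([183., 182., 293., 239.]), 0.66)]
large_1_mid [(array([180., 188., 285., 284.]), 0.67), (array([259., 254., 284., 298.]), 0.65)]
small_1_mid [(array([298., 233., 323., 267.]), 0.72), (array([180., 183., 294., 239.]), 0.54)]
cup_a_mid [(array([372., 196., 400., 234.]), 0.9)]
side campos [  31.69901354 -902.26407806  752.12429091] [ 0.43967098  0.74708437 -0.49855227] 0.9960459183673469
carrier [(array([255., 193., 303., 239.]), 0.87)]
rod_handle [(array([375., 238., 406., 272.]), 0.59), (array([287., 197., 308., 211.]), 0.55)]
large_1_mid [(array([375., 237., 405., 273.]), 0.72), (array([260., 190., 304., 237.]), 0.69)]
small_1_mid []
cup_a_mid [(array([274., 268., 302., 312.]), 0.78)]
wrist campos [ 276.46800674 -454.38243263  374.24532581] [-0.28875824 -0.12134622 -0.94968088] 0.9960331632653061
carrier []
rod_handle []
large_1_mid []
small_1_mid []
cup_a_mid []
```

View pics/scene0.png

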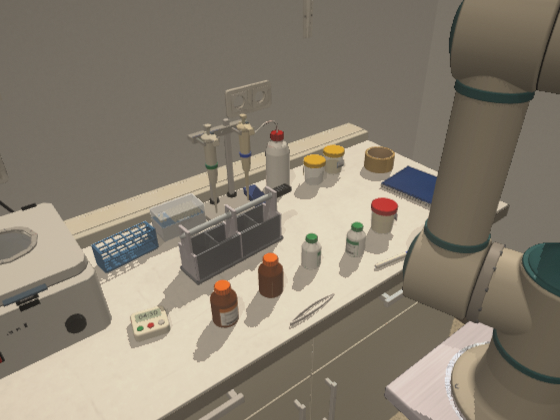

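View pics/side0.png

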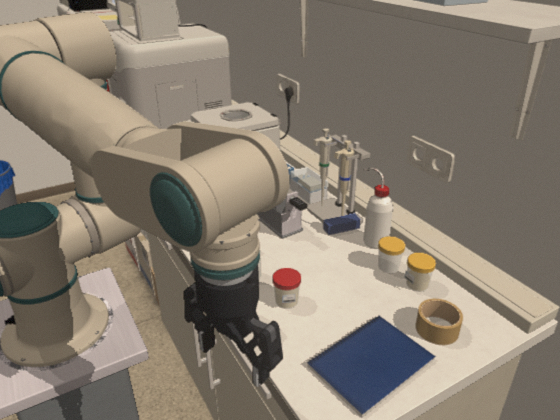

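View pics/wrist0.png

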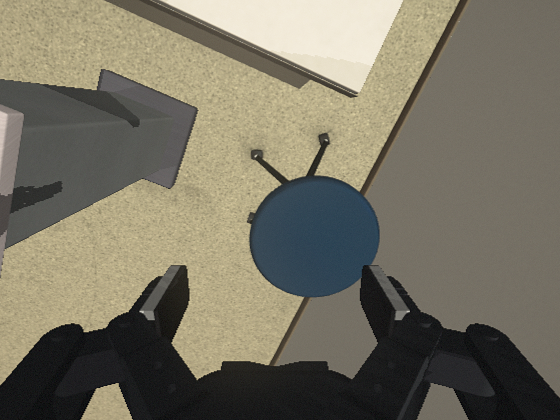

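The scene camera shows brown bottles at (224,303) and (271,275), white ones at (312,251) and (355,239), and the red cup at (384,215). The carrier is at about (232,235), with the rod handle at (284,191).

```bash
python3 - <<'E'
from h import *
P=np.load('scene0.npy')
I=cv2.imread('pics/scene0.png')
hsv=cv2.cvtColor(I,cv2.COLOR_BGR2HSV)
def show(n,m):
    l,N,st,ce=None,*[None]*3
    k,lab,st,ce=cv2.connectedComponentsWithStats(m.astype(np.uint8))
    for i in range(1,k):
        if st[i,4]>25:
            X=P[lab==i];print(n,ce[i].round(),st[i,4],'med',np.median(X,0).round(),'min',np.percentile(X,5,axis=0).round(),'max',np.percentile(X,95,axis=0).round())
roi=P[...,2]>20
h,s,v=[hsv[...,i] for i in range(3)]
show('orange',(h>3)&(h<14)&(s>210)&(v>140)&roi)
show('yellow',(h>=14)&(h<28)&(s>170)&(v>120)&roi)
show('green',(h>50)&(h<80)&(s>130)&(v>60)&roi)
show('red',((h<3)|(h>176))&(s>180)&roi)
# carrier plates tops: points z 122-136
for z0,z1 in((122,136),(70,80),(105,121)):
    m=(P[...,2]>z0)&(P[...,2]<z1);m[:170]=0;m[300:]=0;m[:,:170]=0;m[:,300:]=0
    show((z0,z1),m)
for u,v_ in((284,191),(290,188),(276,195),(188,236),(229,208),(268,194)):
    print(u,v_,P[v_,u].round(1))
big=cv2.resize(I[160:340,160:420],None,fx=3,fy=3,interpolation=cv2.INTER_CUBIC);cv2.imwrite('pics/crop0.png',big)
E
```

```text
yellow [333. 150.] 147 med [ 763. -285.   74.] min [ 741. -308.   72.] max [ 788. -260.   76.]
yellow [314. 160.] 168 med [ 751. -198.   74.] min [ 726. -222.   71.] max [ 775. -173.   76.]
red [385. 204.] 211 med [ 467. -179.   74.] min [ 444. -200.   72.] max [ 489. -157.   76.]
(122, 136) [213. 175.] 47 med [768. 123. 128.] min [763. 105. 123.] max [777. 130. 135.]
(122, 136) [271. 190.] 57 med [619.  52. 128.] min [605.  48. 123.] max [639.  55. 132.]
(122, 136) [230. 208.] 56 med [612. 170. 129.] min [597. 166. 123.] max [631. 172. 132.]
(122, 136) [184. 230.] 62 med [603. 287. 130.] min [588. 283. 124.] max [623. 290. 132.]
(70, 80) [231. 230.] 780 med [600. 174.  74.] min [576.  53.  71.] max [650. 287.  78.]
(70, 80) [271. 267.] 100 med [448. 181.  73.] min [441. 159.  71.] max [464. 191.  78.]
(70, 80) [223. 295.] 115 med [439. 300.  73.] min [432. 279.  70.] max [455. 311.  77.]
(105, 121) [213. 180.] 37 med [768. 124. 113.] min [764. 115. 107.] max [777. 128. 120.]
(105, 121) [236. 211.] 786 med [612. 160. 117.] min [598.   9. 109.] max [629. 288. 121.]
284 191 [612.7  18.4 116.3]
290 188 [613.8  -0.8 117. ]
276 195 [605.8  47.3 119.6]
188 236 [587.2 287.3 122. ]
229 208 [615.8 169.8 128. ]
268 194 [624.5  57.  117. ]
```

View pics/crop0.png

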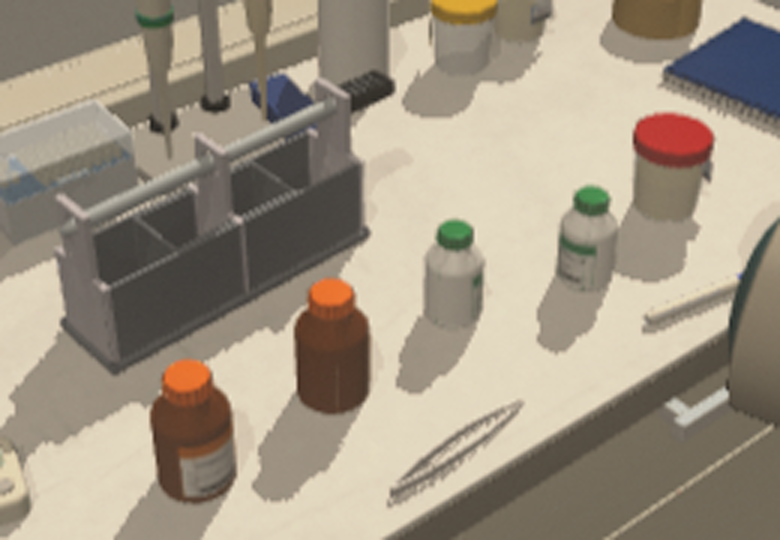

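```bash
cat >> h.py <<'E'
def st():
    s=bot.read_state(); return s,np.array(s['position']),R.from_quat(s['tcp_rot'])
def tgt(yaw):
    # tool x down, tool y = (cos yaw, sin yaw,0)
    x=np.array([0,0,-1.]);y=np.array([np.cos(yaw),np.sin(yaw),0]);z=np.cross(x,y)
    return R.from_matrix(np.stack([x,y,z],1))
def go(p,yaw):
    s,q,r=st()
    best=min((tgt(yaw),tgt(yaw+np.pi)),key=lambda T:(r.inv()*T).magnitude())
    print('shift',r.inv().apply(np.array(p)-q).round(1),'turn',(r.inv()*best).as_rotvec().round(4))
E
python3 - <<'E'
from h import *
P=np.load('scene0.npy')
I=cv2.imread('pics/scene0.png');hsv=cv2.cvtColor(I,cv2.COLOR_BGR2HSV)
h,s,v=[hsv[...,i].astype(int) for i in range(3)]
for n,(u,vv) in dict(L1=(222,289),L2=(271,260),S1=(312,238),S2=(357,227)).items():
    print(n,hsv[vv,u]);m=np.zeros(h.shape,bool);m[vv-12:vv+10,u-14:u+14]=1
    m&=(abs(h-h[vv,u])<8)&(s>120)&(P[...,2]>60)
    X=P[m];t=X[X[:,2]>np.percentile(X[:,2],98)-4];print(len(X),len(t),'top bounds',t.min(0).round(),t.max(0).round(),'mid',((t.min(0)+t.max(0))/2).round(1))
s_,q,r=st();c=cal('wrist');print('cam in tool',r.inv().apply(-c[1].T@c[2]-q).round(1));print('cam axes in tool',(c[1]@r.as_matrix()).round(3));print(r.as_matrix().round(3)); print(c[0])
go([500,130,330],0.068)
E
```

```text
L1 [ 11 200 226]
352 138 top bounds [-139.  280.   90.] [463. 595. 694.] mid [161.9 437.9 392.2]
L2 [ 11 200 233]
282 109 top bounds [-139.  160.   90.] [473. 595. 694.] mid [166.5 377.8 392.3]
S1 [ 62 106 145]
2 2 top bounds [468.  50.  80.] [475.  51.  81.] mid [471.4  50.2  80.3]
S2 [ 62 114 132]Traceback (most recent call last):
  File "<stdin>", line 8, in <module>
    return _quantile_unchecked(
        a, q, axis, out, overwrite_input, method, keepdims, weights)
    return _ureduce(a,
                    func=_quantile_ureduce_func,
    ...<5 lines>...
                    overwrite_input=overwrite_input,
                    method=method)
    r = func(a, **kwargs)
    result = _quantile(arr,
                       quantiles=q,
    ...<2 lines>...
                       out=out,
                       weights=wgt)
    slices_having_nans = np.isnan(arr[-1, ...])
                                  ~~~^^^^^^^^^
IndexError: index -1 is out of bounds for axis 0 with size 0
```

Now cap tops by depth near each bottle.

```bash
python3 - <<'E'
from h import *
P=np.load('scene0.npy')
for n,(u,vv) in dict(L1=(222,289),L2=(271,260),S1=(312,238),S2=(357,227),cup=(385,205)).items():
    w=15
    X=P[vv-w:vv+w,u-w:u+w].reshape(-1,3);X=X[(X[:,2]<130)&(X[:,2]>60)&(X[:,0]<500)]
    zt=np.percentile(X[:,2],92);t=X[X[:,2]>zt-4]
    print(n,len(t),np.percentile(t,3,axis=0).round(),np.percentile(t,97,axis=0).round(),'mid',((np.percentile(t,3,axis=0)+np.percentile(t,97,axis=0))/2).round(1))
s_,q,r=st();c=cal('wrist');print('cam in tool',r.inv().apply(-c[1].T@c[2]-q).round(1));print('cam axes in tool',(c[1]@r.as_matrix()).round(3));print(r.as_matrix().round(3)); print(c[0])
go([500,130,330],0.068)
E
```

```text
L1 154 [435. 280.  90.] [461. 307.  95.] mid [447.6 293.6  92. ]
L2 125 [446. 161.  90.] [471. 187.  94.] mid [458.1 174.1  91.9]
S1 68 [462.  39.  78.] [483.  61.  82.] mid [472.6  49.8  80. ]
S2 69 [431. -69.  77.] [454. -47.  82.] mid [442.2 -57.8  79.7]
cup 311 [ 439. -208.   72.] [ 495. -152.   76.] mid [ 467.2 -179.7   73.8]
cam in tool [-134.9    0.8  -79.9]
cam axes in tool [[-0.     1.    -0.001]
 [-0.313  0.001  0.95 ]
 [ 0.95   0.001  0.313]]
[[ 0.     0.386 -0.923]
 [-0.    -0.923 -0.386]
 [-1.     0.    -0.   ]]
[[298.93481158   0.         274.18410847]
 [  0.         298.93481158 208.60680144]
 [  0.           0.           1.        ]]
shift [ -90.7 -452.2 -511.4] turn [-1.243e+00  0.000e+00 -1.000e-04]
```

```bash
python3 - <<'E'
from h import *
go([540,140,320],0.068)
E
```

```text
shift [ -80.7 -446.  -552.2] turn [-1.243e+00  0.000e+00 -1.000e-04]
```

Request:
carry_out([
  [[1,-80,-446,-552,-1.243,0,0],[1,-80,-446,-552,-1.243,0,0],[1,-80,-446,-552,-1.243,0,0],[1,-80,-446,-552,-1.243,0,0],[1,-80,-446,-552,-1.243,0,0]],
])

```text
clock: 1.52
position: [350.6, -209.4, 274.8]
tcp_rot: [0.555, 0.438, -0.554, 0.439]
force: [1.1, -0.9, 0.8]
finger_gap: 85.1
```

```bash
python3 - <<'E'
from h import *
go([540,140,320],0.068)
E
```

```text
shift [ -45.3  104.2 -383.5] turn [-0.2997  0.0005 -0.0009]
```

Request:
carry_out([
  [[1,-45,104,-383,-0.3,0,0],[1,-45,104,-383,-0.3,0,0],[1,-45,104,-383,-0.3,0,0],[1,-45,104,-383,-0.3,0,0],[1,-45,104,-383,-0.3,0,0]],
])

```text
clock: 2.15
position: [500.3, 62.9, 310.0]
tcp_rot: [0.484, 0.515, -0.484, 0.516]
force: [0.3, -1.0, 0.2]
finger_gap: 85.3
```

```bash
python3 - <<'E'
from h import *
go([540,140,320],0.068)
E
```

```text
shift [-10.   44.4 -74.4] turn [-0.0053  0.0003 -0.0008]
```

Request:
carry_out([
  [[1,-10,44,-75,-0.005,0,0],[1,-10,44,-75,-0.005,0,0],[1,-10,44,-75,-0.005,0,0],[1,-10,44,-75,-0.005,0,0]],
])

```text
clock: 2.65
position: [538.7, 137.9, 319.4]
tcp_rot: [0.483, 0.516, -0.483, 0.517]
force: [0.4, -0.5, -0.1]
finger_gap: 85.4
```

```bash
python3 - <<'E'
from h import *
print(st()[1])
c=cal('wrist');p,d=snap('wrist','w1.png');P=cloud(d,c);np.save('w1.npy',P)
E
```

```text
[538.69029904 137.85301904 319.36721854]
```

View pics/w1.png

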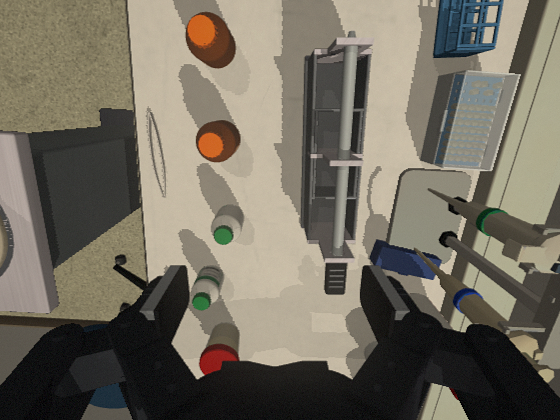

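The view shows the caps at (208,32), (210,144), (223,235) and (202,301), the three plates at (350,44), (334,157) and (338,253), and the handle at (336,278). A pipette stand is on the right.

```bash
python3 - <<'E'
from h import *
P=np.load('w1.npy');I=cv2.imread('pics/w1.png')
def box(t,a=2):
    lo,hi=np.percentile(t,a,axis=0),np.percentile(t,100-a,axis=0);return lo.round(1),hi.round(1),((lo+hi)/2).round(1),len(t)
for n,(u,v),w in(('L1',(208,32),26),('L2',(210,144),22),('S1',(223,235),16),('S2',(202,301),16)):
    X=P[max(v-w,0):v+w,u-w:u+w].reshape(-1,3);zt=np.percentile(X[:,2],90);t=X[X[:,2]>zt-4];print(n,*box(t))
Z=P[...,2]
m=np.zeros(Z.shape,bool);m[30:300,295:375]=1
pl=m&(Z>125)&(Z<136)
k,lab,s,ce=cv2.connectedComponentsWithStats(pl.astype(np.uint8))
cs=[]
for i in range(1,k):
    if s[i,4]>20: print('plate',ce[i].round(),*box(P[lab==i]))
rod=m&(Z>114)&(Z<123);k,lab,s,ce=cv2.connectedComponentsWithStats(rod.astype(np.uint8))
for i in range(1,k):
    if s[i,4]>40: print('rod',ce[i].round(),*box(P[lab==i]))
wall=m&(Z>70)&(Z<79);print('walls',*box(P[wall]))
X=P[wall][:,:2];print(cv2.minAreaRect(X.astype(np.float32)))
# obstacles
X=P.reshape(-1,3);g=X[(X[:,0]>660)&(X[:,0]<720)&(X[:,2]>60)&(X[:,1]>-100)&(X[:,1]<300)];print('obst',len(g)); 
for y in range(-100,300,40):
    q=g[(g[:,1]>=y)&(g[:,1]<y+40)]
    if len(q): print(y,q.min(0).round(),q.max(0).round())
E
```

```text
L1 [436.6 278.   89.3] [464.4 305.8  94.1] [450.5 291.9  91.7] 739
L2 [446.4 159.3  89.7] [474.1 187.1  93.9] [460.3 173.2  91.8] 522
S1 [462.7  38.9  77.1] [533.1 217.2 454.3] [497.9 128.  265.7] 267
S2 [432.4 -69.8  77.5] [497.1 134.1 332.8] [464.8  32.2 205.1] 291
plate [355.  41.] [588.8 281.7 125.7] [623.6 289.5 131.7] [606.2 285.6 128.7] 312
plate [346. 162.] [597.3 164.7 128.4] [632.1 171.9 131.5] [614.7 168.3 130. ] 204
plate [339. 259.] [605.9  46.4 125.4] [641.   54.7 131.6] [623.5  50.6 128.5] 203
rod [352.  34.] [601.8 291.9 114.2] [609.1 296.9 118.4] [605.4 294.4 116.3] 41
rod [347. 100.] [600.4 172.8 114.8] [618.6 281.9 121.5] [609.5 227.4 118.1] 1491
rod [339. 211.] [609.5  52.2 114.7] [627.4 160.8 121.4] [618.4 106.5 118. ] 1062
rod [335. 278.] [612.5  -2.7 116.8] [638.   40.5 121.6] [625.2  18.9 119.2] 645
walls [575.7  51.3  70.7] [652.7 285.6  77.1] [614.2 168.4  73.9] 2467
((615.2147216796875, 167.37071228027344), (66.41757202148438, 241.85337829589844), 4.1888747215271)
obst 0
```

```bash
cat >> h.py <<'E'
YAW=0.0735; C=np.array([614.8,168.2]); UX=np.array([np.cos(YAW),np.sin(YAW)]);UY=np.array([-np.sin(YAW),np.cos(YAW)])
def car(x,y): return C+x*UX+y*UY
def tocar(p): d=np.asarray(p)[...,:2]-C; return np.stack([d@UX,d@UY],-1)
E
python3 - <<'E'
from h import *
xy=car(0,-151);print(xy);go([*xy,160],YAW);go([*xy,115],YAW)
E
```

```text
[625.88850989  17.60768629]
shift [159.6  79.1 125.5] turn [-0.007   0.0003 -0.    ]
shift [204.6  79.1 125.5] turn [-0.007   0.0003 -0.    ]
```

Request:
carry_out([
  [[1,130,79,125.5,-0.007,0,0],[1,130,79,125.5,-0.007,0,0],[1,130,79,125.5,-0.007,0,0],[1,160,79,125.5,-0.007,0,0],[1,160,79,125.5,-0.007,0,0]],
])

```text
clock: 3.32
position: [624.3, 16.9, 156.1]
tcp_rot: [0.48, 0.519, -0.483, 0.516]
force: [-1.0, -0.4, 0.4]
finger_gap: 85.5
```

```bash
python3 - <<'E'
from h import *
xy=car(0,-151);go([*xy,115],YAW)
c=cal('wrist');p,d=snap('wrist','w2.png')
E
```

```text
shift [41.1  1.9 -0.5] turn [-0.0016 -0.0006  0.0069]
```

View pics/w2.png

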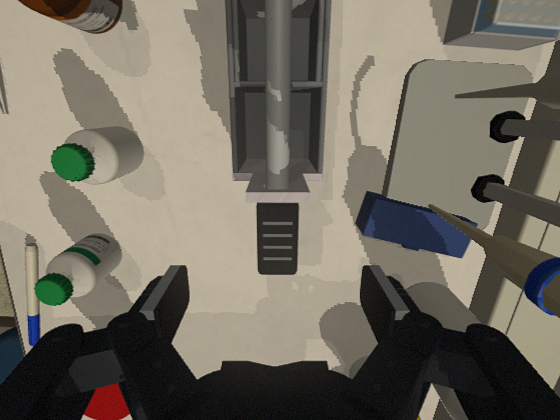

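The handle sits at (277,240), centred between the jaws, so I'll go down and grip it.

Request:
carry_out([
  [[1,25,1.9,-0.5,0,0,0.007],[1,41,1.9,-0.5,0,0,0.007],[1,41,1.9,-0.5,0,0,0.007],[-1,41,1.9,-0.5,0,0,0.007],[-1,41,1.9,-0.5,0,0,0.007]],
], grip_force=60)

```text
clock: 4.0
position: [628.5, 19.3, 119.8]
tcp_rot: [0.483, 0.516, -0.479, 0.521]
force: [0.3, -0.1, -0.9]
finger_gap: 51.5
```

Request:
carry_out([
  [[-1,0,0,0,0,0,0],[-1,0,0,0,0,0,0],[-1,0,0,0,0,0,0]],
])

```text
clock: 4.38
position: [627.4, 19.1, 119.4]
tcp_rot: [0.482, 0.517, -0.48, 0.52]
force: [-5.8, -1.2, 5.2]
finger_gap: 24.1
```

```bash
python3 - <<'E'
from h import *
s,q,r=st();print(q,s['finger_gap'],s['force'],tocar(q))
c=cal('wrist');p,d=snap('wrist','w3.png')
go([*car(0,-151-60),116],YAW)
E
```

```text
[627.4427788   19.06734815 119.43495683] 24.050174399712574 [-5.83749231 -1.19959446  5.23933533] [   1.6572611  -149.65841503]
shift [ 3.4 -1.7 61.3] turn [ 0.0011  0.0003 -0.0055]
```

View pics/w3.png

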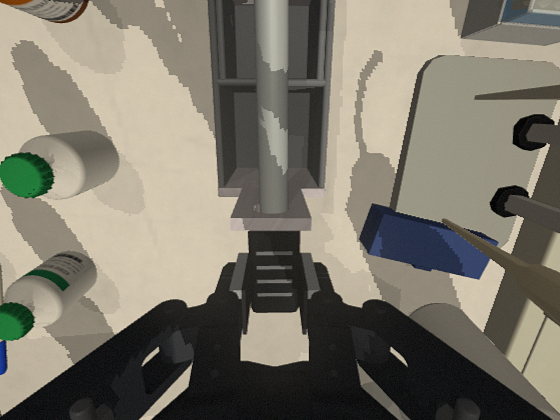

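Request:
carry_out([
  [[-1,0,0,25,0,0,-0.003],[-1,0,0,55,0,0,-0.005],[-1,0,0,90,0,0,-0.005],[-1,0,0,130,0,0,-0.005],[-1,0,0,130,0,0,-0.005]],
], grip_force=80)

```text
clock: 5.05
position: [637.5, -113.3, 118.4]
tcp_rot: [0.482, 0.517, -0.482, 0.518]
force: [-0.4, 0.2, 0.2]
finger_gap: 23.6
```

```bash
python3 - <<'E'
from h import *
s,q,r=st();print(q,s['finger_gap'],s['force'],tocar(q))
c=cal('wrist');p,d=snap('wrist','w4.png')
go([*car(0,-151-290),119],YAW)
E
```

```text
[ 637.45935441 -113.29579632  118.43398451] 23.581912111663 [-0.43116548  0.16048192  0.22213213] [   1.92685885 -282.39974664]
shift [ -0.6  -1.9 160.2] turn [-0.0011  0.0001 -0.0016]
```

View pics/w4.png

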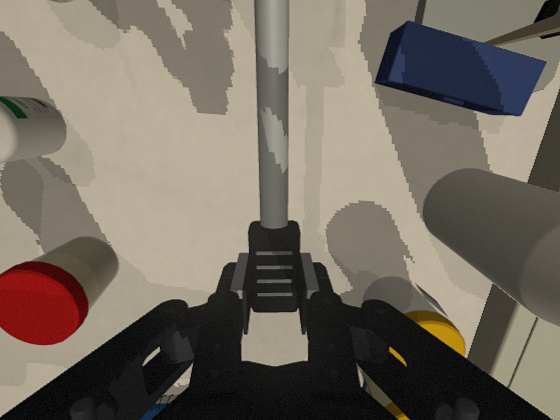

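Request:
carry_out([
  [[-1,0,0,40,0,0,0],[-1,0,0,80,0,0,0],[-1,0,0,120,0,0,0],[-1,0,0,160,0,0,0],[-1,0,0,160,0,0,0]],
])

```text
clock: 5.72
position: [649.3, -271.8, 117.9]
tcp_rot: [0.482, 0.517, -0.481, 0.518]
force: [0.0, 0.5, -1.0]
finger_gap: 23.5
```

```bash
python3 - <<'E'
from h import *
s,q,r=st();print(q,s['finger_gap'],s['force'],tocar(q))
c=cal('wrist');p,d=snap('wrist','w5.png');P=cloud(d,c);Z=P[...,2]
m=np.zeros(Z.shape,bool);m[:220,245:300]=1;m&=Z>60
for v in range(0,220,20):
    X=P[v][m[v]]
    if len(X):print(v,X.mean(0).round(1),X[:,2].max().round(1),tocar(X.mean(0)).round(1))
E
```

```text
[ 649.3111695  -271.77663979  117.87204702] 23.490157770921453 [ 0.00388092  0.53280862 -0.97800141] [   2.10881817 -441.32303052]
0 [ 639.5 -151.9  116.3] 118.8 [   1.1 -321.1]
20 [ 640.2 -159.7  120.5] 252.8 [   1.3 -328.9]
40 [ 640.5 -165.8  116.4] 118.6 [   1.1 -334.9]
60 [ 641.2 -173.1  116.5] 118.8 [   1.3 -342.3]
80 [ 641.8 -180.6  116.4] 118.4 [   1.3 -349.9]
100 [ 642.6 -188.6  120.7] 252.8 [   1.5 -357.9]
120 [ 643.3 -196.6  120.9] 252.8 [   1.6 -365.9]
140 [ 644.  -205.2  116.7] 118.8 [   1.7 -374.6]
160 [ 644.8 -213.4  121.1] 252.8 [   1.9 -382.8]
180 [ 645.5 -223.4  116.7] 118.6 [   1.9 -392.8]
200 [ 646.  -233.   116.9] 119.8 [   1.6 -402.4]
```

View pics/w5.png

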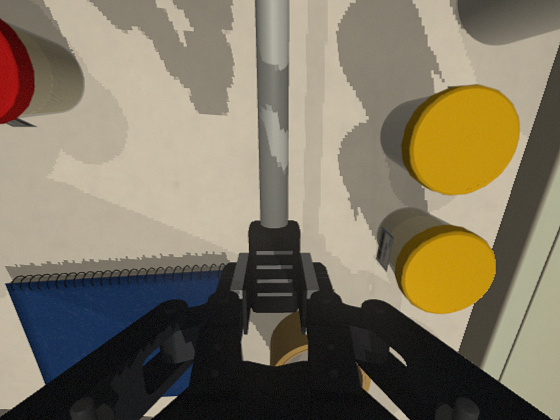

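```bash
python3 - <<'E'
from h import *
P=np.load('scene0.npy').reshape(-1,3)
print('cols x', list(range(480,760,20)))
for y in range(40,-400,-20):
    row=[]
    for x in range(480,760,20):
        s=P[(P[:,0]>=x)&(P[:,0]<x+20)&(P[:,1]>=y-20)&(P[:,1]<y)]
        row.append(f"{np.percentile(s[:,2],95):4.0f}" if len(s) else '   .')
    print(y,' '.join(row))
E
```

```text
cols x [480, 500, 520, 540, 560, 580, 600, 620, 640, 660, 680, 700, 720, 740]
40    .    .    2    3    2    2  121  122    .    .    .   30  229  234
20    3    .    .    3    2    3  121  122    1    .    .   34  231  233
0    3    2    3    2    3    2  119  120    3    2    4    .    .   34
-20    3    2    2    3    3    3    3    2    2    3    3    2    1    .
-40    2    2    3    3    2    3    3    2    2    2    3    3    2   -3
-60    3    3    3    2    3    2    2    3    2    2    3    3    3    1
-80    1    4    3    3    3    3    4    3    3    2    2    3    3    3
-100    .    3    3    2    3    2    3    3    3    3    3    3    3    3
-120    3    .    3    3    2    3    2    2    2    3    1    2    2    2
-140   75    4    4    3    3    2    3    3    2    3    2    4    2    3
-160   75    3    2    3    3    3    2    3    3    3    4    2   70   74
-180   76   35    2    3    3    2    2    3    3    3    4    4   74   75
-200   75    .    2    2    3    3    2    3    2    3    3    2   75   76
-220    .    .    .    3    2    2    3    2    3    2    3    2   74   76
-240   -0    .    .    .    4    3    3    3    4    3    3    2    3    3
-260    3    .    .    .    2    2    3    2    2    3    3    3   74   73
-280    2    3    .    .    3    4    3    3    2    2    2    3   70   74
-300    3    3    3    4    3    3    2    3    3    3    3    3   43   75
-320    3    4    3    4   12   14   13    4    3    3    4    3    3    3
-340   14   13   15   13   14   14   14    3    3    3    2    3    3    4
-360   13   14   14   14   14   14   14    3    4   33   46   46    2    3
-380   14   15   14   14   14   13   14   10   44   48   48   49   49    3
```

Request:
carry_out([
  [[-1,40,0,20,0,0,0],[-1,80,0,20,0,0,0],[-1,97,0,20,0,0,0],[-1,102,0,20,0,0,0],[-1,102,0,20,0,0,0]],
])

```text
clock: 6.4
position: [652.2, -289.6, 18.2]
tcp_rot: [0.482, 0.517, -0.48, 0.52]
force: [0.0, -0.2, -0.7]
finger_gap: 23.4
```

```bash
python3 - <<'E'
from h import *
s,q,r=st();print(q,s['finger_gap'],s['force'],tocar(q))
c=cal('wrist');p,d=snap('wrist','w6.png');P=cloud(d,c);Z=P[...,2]
for v in range(0,220,20):
    X=P[v,255:295];X=X[X[:,2]>8]
    if len(X):print(v,X.mean(0).round(1),X[:,2].max().round(1),tocar(X.mean(0)).round(1))
E
```

```text
[ 652.22282465 -289.5952531    18.22954831] 23.448617556431493 [ 0.01160361 -0.16936021 -0.68365094] [   3.70412291 -459.30734921]
0 [ 642.  -169.7   16.3] 18.9 [   2.4 -339. ]
20 [ 642.6 -176.6   16.7] 19.1 [   2.4 -345.9]
40 [ 643.1 -183.6   16.5] 18.8 [   2.4 -352.9]
60 [ 643.8 -191.5   21.1] 153.0 [   2.5 -360.9]
80 [ 644.4 -198.5   16.7] 19.8 [   2.6 -367.9]
100 [ 645.2 -206.4   16.9] 19.3 [   2.8 -375.8]
120 [ 645.8 -214.6   16.9] 19.3 [   2.8 -384. ]
140 [ 646.7 -223.1   16.8] 19.5 [   3.1 -392.6]
160 [ 647.4 -232.    16.8] 19.4 [   3.1 -401.5]
180 [ 648.3 -241.1   17.2] 19.5 [   3.3 -410.7]
200 [ 648.8 -250.9   17.1] 19.1 [   3.1 -420.4]
```

Request:
carry_out([
  [[-1,3,0,0,0,0,0],[-1,4,0,0,0,0,0],[-1,4,0,0,0,0,0]],
])

```text
clock: 6.82
position: [651.8, -290.1, 13.8]
tcp_rot: [0.482, 0.517, -0.48, 0.519]
force: [-0.7, 1.6, 4.7]
finger_gap: 23.4
```

```bash
python3 - <<'E'
from h import *
s,q,r=st();print(q,s['finger_gap'],s['force'],tocar(q))
c=cal('wrist');p,d=snap('wrist');P=cloud(d,c)
for v in (0,100,200):
    X=P[v,260:290];print(np.median(X,0).round(1),X[:,2].max())
E
```

```text
[ 651.75229786 -290.0910877    13.78079246] 23.406615449394902 [-0.738736    1.58089702  4.68735525] [   3.19845546 -459.76729251]
[ 642.7 -170.7   13.5] 16.092636074258774
[ 645.4 -206.9   13.7] 15.309797500320407
[ 648.8 -251.2   13.2] 14.58171877570753
```

Request:
carry_out([
  [[0.3,0,0,0,0,0,0],[0.3,0,0,0,0,0,0],[0.3,0,0,0,0,0,0],[0.3,-50,0,0,0,0,0],[0.3,-110,0,0,0,0,0]],
])

```text
clock: 7.5
position: [650.2, -289.5, 121.7]
tcp_rot: [0.481, 0.519, -0.481, 0.517]
force: [0.5, -0.8, -0.1]
finger_gap: 55.7
```

```bash
python3 - <<'E'
from h import *
s,q,r=st();print(q,s['finger_gap'],s['force'],tocar(q))
snap('wrist','w7.png')
go([442.2,-57.8,180],YAW)
E
```

```text
[ 650.19789756 -289.5018974   121.71423148] 55.670295426690565 [ 0.52849969 -0.84733682 -0.1270654 ] [   1.69151841 -459.06554739]
shift [ -49.7 -192.8 -248.1] turn [ 0.001   0.0067 -0.013 ]
```

View pics/w7.png

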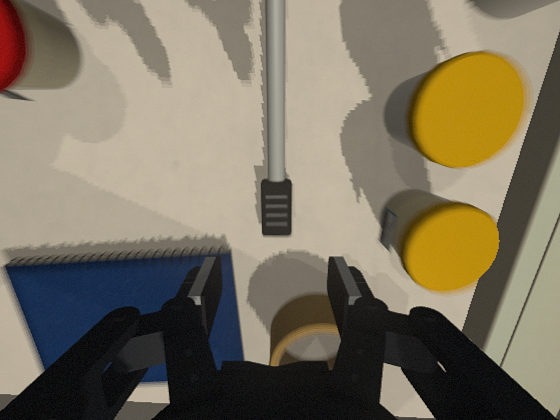

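The rod lies on the worktop, with its handle at (276,207). Next I'll measure the pocket walls in the carrier frame and find the cap positions.

```bash
python3 - <<'E'
from h import *
P=np.load('w1.npy');X=P[:310].reshape(-1,3)
cc=tocar(X);m=(X[:,2]>71)&(X[:,2]<78)&(abs(cc[:,0])<45)&(abs(cc[:,1])<132)
h,e=np.histogram(cc[m][:,1][abs(cc[m][:,0])<22],bins=np.arange(-130,132,2));print([(int(a),int(b)) for a,b in zip(e,h) if b>3])
h,e=np.histogram(cc[m][:,0][abs(abs(cc[m][:,1])-60)<40],bins=np.arange(-44,46,2));print([(int(a),int(b)) for a,b in zip(e,h) if b>3])
m=(X[:,2]>4)&(X[:,2]<30)&(abs(cc[:,0])<30)&(abs(cc[:,1])<125)
for lo,hi in((-118,-60),(-55,-2),(2,55),(60,118)):
    k=m&(cc[:,1]>lo)&(cc[:,1]<hi);print(lo,k.sum(),np.percentile(cc[k],[2,98],axis=0).round(1).tolist(),np.median(X[k][:,2]).round(1) if k.any() else'')
for n,(u,v),w in(('S1',(223,235),16),('S2',(202,301),16)):
    Y=P[v-w:v+w,u-w:u+w].reshape(-1,3);Y=Y[(Y[:,2]>76.5)&(Y[:,2]<86)];lo,hi=np.percentile(Y,2,axis=0),np.percentile(Y,98,axis=0);print(n,lo,hi,(lo+hi)/2)
E
```

```text
[(-122, 4), (-118, 5), (-116, 47), (-58, 14), (-56, 27), (-54, 34), (-2, 6), (0, 9), (2, 24), (52, 23), (54, 46), (56, 23), (114, 28), (116, 8), (118, 7)]
[(-34, 114), (-32, 206), (-30, 155), (-28, 98), (-26, 60), (-24, 12), (-22, 12), (-20, 12), (-18, 11), (-16, 14), (-14, 8), (-12, 13), (-10, 13), (-8, 12), (-6, 11), (-4, 15), (-2, 9), (0, 7), (16, 5), (18, 11), (20, 14), (22, 10), (24, 83), (26, 96), (28, 186), (30, 217), (32, 89)]
-118 646 [[-19.8, -115.5], [29.2, -77.3]] 8.6
-55 518 [[-16.7, -53.3], [11.7, -13.2]] 20.4
2 778 [[-16.7, 2.8], [11.8, 51.5]] 20.3
60 1184 [[-19.4, 61.0], [29.4, 114.8]] 8.3
S1 [462.63679027  38.83847091  77.44839509] [485.54839063  61.44050765  81.16675226] [474.09259045  50.13948928  79.30757368]
S2 [432.09589222 -70.00252689  77.01247582] [455.02055472 -48.18901582  80.98827772] [443.55822347 -59.09577136  79.00037677]
```

Request:
carry_out([
  [[0.5,-50,-193,-248,0,0,-0.004],[0.5,-50,-193,-248,0,0,-0.004],[0.5,-50,-193,-248,0,0,-0.004],[0.5,-50,-193,-248,0,0,-0.004],[0.5,-50,-193,-248,0,0,-0.004]],
])

```text
clock: 8.18
position: [442.5, -59.9, 171.4]
tcp_rot: [0.481, 0.518, -0.481, 0.518]
force: [-0.2, 0.0, 0.4]
finger_gap: 64.4
```

```bash
python3 - <<'E'
from h import *
s,q,r=st();print(q)
go([443,-58.4,140],YAW)
E
```

```text
[442.45171264 -59.88493247 171.43657942]
shift [31.4  0.7 -1.4] turn [0.0007 0.0001 0.0011]
```

Request:
carry_out([
  [[0.5,31,0.7,-1.4,0,0,0],[0.5,31,0.7,-1.4,0,0,0],[0.5,31,0.7,-1.4,0,0,0]],
])

```text
clock: 8.55
position: [444.8, -60.1, 140.8]
tcp_rot: [0.481, 0.519, -0.482, 0.518]
force: [0.6, 0.3, 0.7]
finger_gap: 64.1
```

```bash
cat >> h.py <<'E'
def top(lo,hi,near,rad=40,cam='wrist',fn=None):
    c=cal(cam);p,d=snap(cam,fn);P=cloud(d,c);X=P.reshape(-1,3)
    X=X[(X[:,2]>lo)&(X[:,2]<hi)&(np.hypot(X[:,0]-near[0],X[:,1]-near[1])<rad)]
    a,b=np.percentile(X,2,axis=0),np.percentile(X,98,axis=0);print('top',len(X),a.round(1),b.round(1),'mid',((a+b)/2).round(1),np.median(X,0).round(1))
    return P
E
python3 - <<'E'
from h import *
s,q,r=st();print(q,s['force'])
top(76.5,86,[443,-58],25,fn='w8.png')
go([443,-58.4,77],YAW)
E
```

```text
[444.8113879  -60.10923351 140.77001434] [0.55859253 0.3247668  0.70551571]
top 948 [431.2 -70.8  77.3] [454.  -48.4  81.1] mid [442.6 -59.6  79.2] [442.6 -59.1  79.7]
shift [64.  -1.8 -2. ] turn [0.0003 0.0003 0.0014]
```

View pics/w8.png

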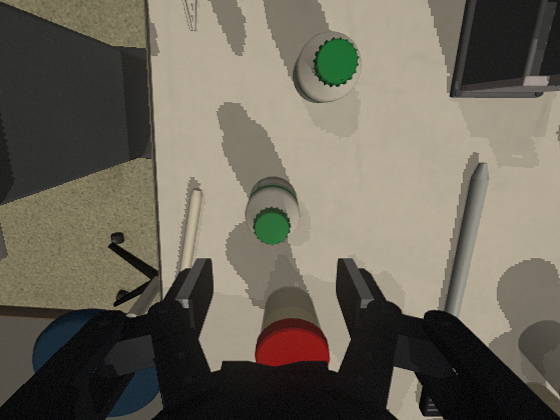

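Request:
carry_out([
  [[0.5,45,-2,-1,0,0,0],[0.5,63,-2,-1,0,0,0],[0.5,63,-2,-1,0,0,0],[0.5,63,-2,-1,0,0,0],[-1,63,-2,-1,0,0,0]],
], grip_force=50)

```text
clock: 9.22
position: [443.1, -59.2, 78.6]
tcp_rot: [0.481, 0.518, -0.481, 0.518]
force: [-0.1, -0.4, -1.1]
finger_gap: 46.9
```

Request:
carry_out([
  [[-1,0,0,0,0,0,0],[-1,0,0,0,0,0,0],[-1,0,0,0,0,0,0]],
])

```text
clock: 9.6
position: [442.8, -59.0, 78.3]
tcp_rot: [0.481, 0.518, -0.481, 0.518]
force: [-1.3, 0.4, 5.6]
finger_gap: 24.9
```

```bash
python3 - <<'E'
from h import *
s,q,r=st();print(q,s['force'],s['finger_gap'])
snap('wrist','w9.png')
print(car(0,-28));go([*car(0,-28),185],YAW)
E
```

```text
[442.78587792 -59.02570993  78.29402129] [-1.30526163  0.44969065  5.62276645] 24.94789065324902
[616.85614753 140.27559746]
shift [-106.9  188.4 -185.7] turn [0.001  0.0007 0.0003]
```

View pics/w9.png

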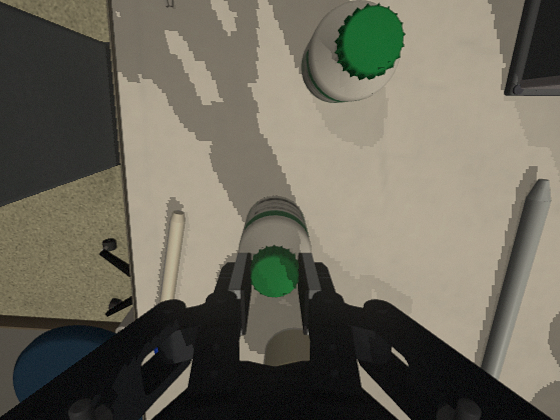

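Request:
carry_out([
  [[-1,-55,0,0,0,0,0],[-1,-110,0,0,0,0,0],[-1,-115,50,-50,0,0,0],[-1,-115,95,-95,0,0,0],[-1,-115,140,-138,0,0,0]],
])

```text
clock: 10.28
position: [566.6, 83.9, 191.9]
tcp_rot: [0.481, 0.519, -0.482, 0.518]
force: [1.0, -1.7, -0.3]
finger_gap: 24.7
```

```bash
python3 - <<'E'
from h import *
s,q,r=st();print(q,s['force'],s['finger_gap'])
go([*car(0,-28),190],YAW)
E
```

```text
[566.59324861  83.85450186 191.94896718] [ 1.04529885 -1.741981   -0.26345491] 24.71671813086937
shift [  1.8  54.3 -52.5] turn [0.0007 0.0002 0.0017]
```

Request:
carry_out([
  [[-1,0,49,-47,0,0,0],[-1,0,49,-47,0,0,0],[-1,0,49,-47,0,0,0],[-1,0,49,-47,0,0,0]],
])

```text
clock: 10.78
position: [610.5, 131.7, 192.6]
tcp_rot: [0.481, 0.518, -0.482, 0.518]
force: [0.1, -0.3, -1.7]
finger_gap: 24.9
```

```bash
python3 - <<'E'
from h import *
s,q,r=st();print(q,s['force'],s['finger_gap'],tocar(q))
snap('wrist','w10.png')
go([*car(0,-28),98.5],YAW)
E
```

```text
[610.54583414 131.71137591 192.57643221] [ 0.09316627 -0.28577387 -1.69473562] 24.89041589291528 [ -6.9221798  -36.07770838]
shift [94.3  7.  -8.1] turn [-0.0004  0.0002  0.0009]
```

View pics/w10.png

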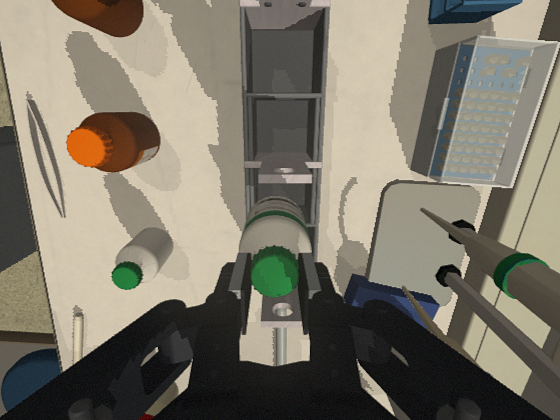

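Request:
carry_out([
  [[-1,0,7,-8,0,0,0],[-1,0,7,-8,0,0,0],[-1,30,7,-8,0,0,0],[-1,30,7,-8,0,0,0],[-1,30,7,-8,0,0,0]],
])

```text
clock: 11.45
position: [617.5, 141.3, 162.9]
tcp_rot: [0.481, 0.518, -0.481, 0.518]
force: [0.1, 0.2, -0.0]
finger_gap: 24.7
```

```bash
python3 - <<'E'
from h import *
s,q,r=st();print(q,s['force'],s['finger_gap'],tocar(q))
go([*car(0,-28),98.5],YAW)
E
```

```text
[617.54027258 141.30105648 162.87897328] [ 0.05097033  0.21150489 -0.04455628] 24.672681018868072 [  0.75758137 -27.02754755]
shift [64.4 -0.7  1. ] turn [0.0009 0.     0.001 ]
```

Request:
carry_out([
  [[-1,30,-0.7,1,0,0,0],[-1,55,-0.7,1,0,0,0],[-1,62,-0.7,1,0,0,0],[-1,65,-0.7,1,0,0,0],[-1,65,-0.7,1,0,0,0]],
])

```text
clock: 12.08
position: [617.3, 140.4, 98.5]
tcp_rot: [0.481, 0.518, -0.481, 0.518]
force: [0.1, -0.0, -0.8]
finger_gap: 24.9
```

```bash
python3 - <<'E'
from h import *
s,q,r=st();print(q,s['force'],s['finger_gap'],tocar(q))
E
```

```text
[617.32631604 140.36889223  98.5286551 ] [ 0.1140251  -0.04896754 -0.76376441] 24.882838951353246 [  0.47575009 -27.94148339]
```

Request:
carry_out([
  [[-1,1,0,0,0,0,0],[0.3,1,0,0,0,0,0],[0.3,1,0,0,0,0,0],[0.3,1,0,0,0,0,0],[0.3,1,0,0,0,0,0]],
])

```text
clock: 12.7
position: [616.5, 140.2, 95.7]
tcp_rot: [0.48, 0.519, -0.482, 0.518]
force: [0.4, -0.1, -0.3]
finger_gap: 55.5
```

```bash
python3 - <<'E'
from h import *
s,q,r=st();print(q,s['force'],s['finger_gap'],tocar(q))
top(92,104,car(0,-28),20,fn='w11.png')
go([474.1,50.1,190],YAW)
E
```

```text
[616.49233696 140.22423148  95.71950225] [ 0.43492016 -0.05294403 -0.33931311] 55.46663136354593 [ -0.36660031 -28.02451129]
top 1578 [605.3 129.1  95.3] [629.7 147.8 101. ] mid [617.5 138.5  98.1] [617.7 139.5  99.8]
shift [ -94.  -148.9   79.3] turn [0.001  0.0001 0.0022]
```

View pics/w11.png

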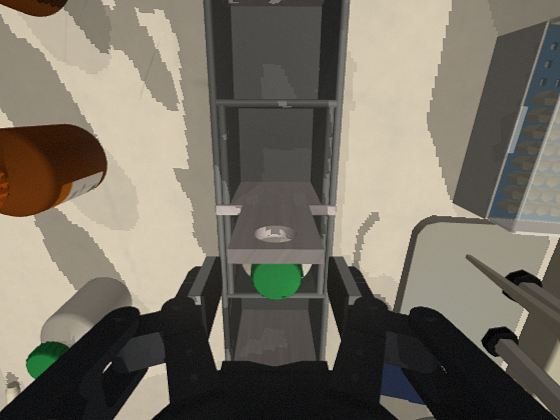

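Bottle S2 is seated with its cap top at 100. Next is S1.

Request:
carry_out([
  [[0.4,-50,0,0,0,0,0],[0.4,-90,0,0,0,0,0],[0.4,-90,-50,27,0,0,0],[0.4,-90,-100,54,0,0,0],[0.5,-90,-149,79,0,0,0]],
])

```text
clock: 13.38
position: [472.5, 49.6, 186.1]
tcp_rot: [0.481, 0.519, -0.481, 0.518]
force: [-0.0, -0.1, 0.3]
finger_gap: 64.2
```

Request:
carry_out([
  [[0.5,45,0,0,0,0,0],[0.5,45,0,0,0,0,0],[0.5,45,0,0,0,0,0]],
])

```text
clock: 13.75
position: [474.6, 50.6, 142.3]
tcp_rot: [0.481, 0.519, -0.481, 0.518]
force: [0.3, -0.1, 0.4]
finger_gap: 64.0
```

```bash
python3 - <<'E'
from h import *
s,q,r=st();print(q,s['force'],s['finger_gap'])
top(76.5,86,[474,50],20,fn='w12.png')
go([474,50,78.3],YAW)
E
```

```text
[474.62378093  50.59914815 142.30374125] [ 0.26403345 -0.14441115  0.35065303] 64.00783880784229
top 938 [462.4  38.8  77.3] [485.1  61.5  81. ] mid [473.7  50.1  79.2] [473.9  50.5  79.7]
shift [64.3 -1.   0.6] turn [0.0014 0.0001 0.0002]
```

View pics/w12.png

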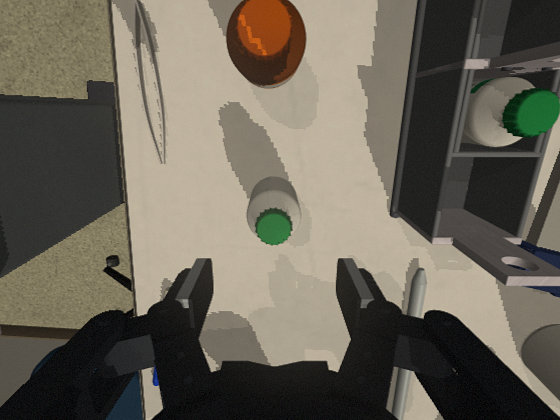

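The S1 cap is at (273,226), centred ahead of the jaws, so I'll descend.

Request:
carry_out([
  [[0.5,45,-0.8,0.6,0,0,0],[0.5,63.5,-0.8,0.6,0,0,0],[0.5,63.5,-0.8,0.6,0,0,0],[0.5,63.5,-0.8,0.6,0,0,0],[-1,63.5,-0.8,0.6,0,0,0]],
])

```text
clock: 14.42
position: [474.0, 49.8, 79.2]
tcp_rot: [0.481, 0.518, -0.481, 0.519]
force: [0.3, 0.2, -0.0]
finger_gap: 46.8
```

Request:
carry_out([
  [[-1,0,0,0,0,0,0],[-1,0,0,0,0,0,0],[-1,0,0,0,0,0,0]],
])

```text
clock: 14.8
position: [473.7, 49.7, 78.7]
tcp_rot: [0.481, 0.518, -0.481, 0.518]
force: [-0.3, 0.2, 5.7]
finger_gap: 24.8
```

```bash
python3 - <<'E'
from h import *
s,q,r=st();print(q,s['force'],s['finger_gap'])
print(car(0,28));go([*car(0,28),195],YAW)
E
```

```text
[473.6651991   49.74893837  78.71192124] [-0.29263625  0.17564623  5.71395709] 24.759549570739072
[612.74385247 196.12440254]
shift [-116.3  149.6 -135.6] turn [0.001  0.0001 0.0001]
```

Request:
carry_out([
  [[-1,-60,0,0,0,0,0],[-1,-120,0,0,0,0,0],[-1,-140,50,-45,0,0,0],[-1,-140,100,-90,0,0,0],[-1,-140,149.5,-135.5,0,0,0]],
])

```text
clock: 15.42
position: [601.9, 185.0, 217.5]
tcp_rot: [0.481, 0.518, -0.482, 0.518]
force: [1.1, -0.1, -0.8]
finger_gap: 24.6
```

Request:
carry_out([
  [[-1,0,0,0,0,0,0],[-1,0,0,0,0,0,0],[-1,0,0,0,0,0,0]],
])

```text
clock: 15.8
position: [600.4, 182.8, 218.4]
tcp_rot: [0.481, 0.518, -0.481, 0.518]
force: [-0.1, -0.2, -0.2]
finger_gap: 24.8
```

```bash
python3 - <<'E'
from h import *
s,q,r=st();print(q,s['force'],s['finger_gap'],tocar(q))
go([*car(0,28),98.5],YAW)
E
```

```text
[600.37063824 182.82411941 218.42057715] [-0.07333339 -0.18229012 -0.17750832] 24.773377243240432 [-13.31649854  15.64423906]
shift [119.9  13.4 -12.4] turn [0.     0.     0.0006]
```

Request:
carry_out([
  [[-1,0,13.4,-12.4,0,0,0],[-1,0,13.4,-12.4,0,0,0],[-1,45,13.4,-12.4,0,0,0],[-1,45,13.4,-12.4,0,0,0],[-1,45,13.4,-12.4,0,0,0]],
])

```text
clock: 16.42
position: [613.3, 196.7, 174.2]
tcp_rot: [0.481, 0.518, -0.481, 0.518]
force: [0.6, 0.5, -0.6]
finger_gap: 24.9
```

```bash
python3 - <<'E'
from h import *
s,q,r=st();print(q,s['force'],s['finger_gap'],tocar(q))
snap('wrist','w13.png')
go([*car(0,28),98.5],YAW)
E
```

```text
[613.26419306 196.65572961 174.22935502] [ 0.60869068  0.52957144 -0.58193578] 24.873085946351164 [ 0.55795311 28.49168192]
shift [76.4 -1.1  0.7] turn [ 0.0006 -0.0005 -0.0013]
```

View pics/w13.png

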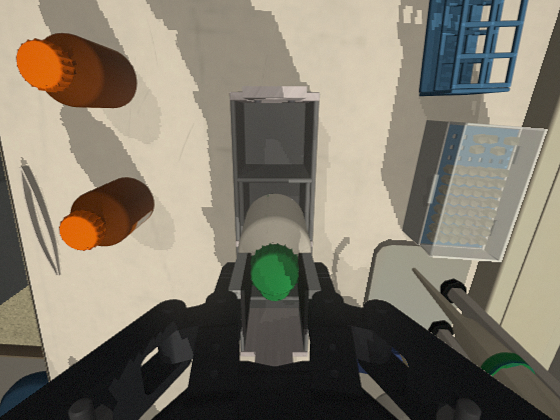

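Request:
carry_out([
  [[-1,35,-0.8,0.7,0,0,0],[-1,65,-0.8,0.7,0,0,0],[-1,74,-0.8,0.7,0,0,0],[-1,76.5,-0.8,0.7,0,0,0],[-1,77,-0.8,0.7,0,0,0]],
])

```text
clock: 17.1
position: [613.3, 196.5, 98.7]
tcp_rot: [0.482, 0.518, -0.48, 0.519]
force: [-2.6, 0.0, 5.2]
finger_gap: 24.6
```

```bash
python3 - <<'E'
from h import *
s,q,r=st();print(q,s['force'],s['finger_gap'],tocar(q))
E
```

```text
[613.25265621 196.53933995  98.74063844] [-2.60496107  0.048072    5.21398033] 24.64559209999728 [ 0.53790046 28.3764537 ]
```

Contact is at the expected height, so I release.

Request:
carry_out([
  [[0.3,0,0,0,0,0,0],[0.3,0,0,0,0,0,0],[0.3,0,0,0,0,0,0],[0.3,0,0,0,0,0,0]],
])

```text
clock: 17.6
position: [612.2, 196.3, 95.3]
tcp_rot: [0.48, 0.519, -0.482, 0.518]
force: [-0.5, 0.3, 0.3]
finger_gap: 55.4
```

```bash
python3 - <<'E'
from h import *
s,q,r=st();print(q,s['force'],s['finger_gap'],tocar(q))
top(92,104,car(0,28),20,fn='w14.png')
go([459.5,173.3,190],YAW)
E
```

```text
[612.19957295 196.29078436  95.26445376] [-0.48987603  0.33945699  0.25743171] 55.36137435310241 [-0.53059196 28.20590114]
top 2068 [601.6 186.   93.1] [625.5 208.7 101. ] mid [613.6 197.4  97. ] [613.6 198.9  99.7]
shift [ -94.5 -154.2   11.5] turn [0.001  0.0001 0.0021]
```

View pics/w14.png

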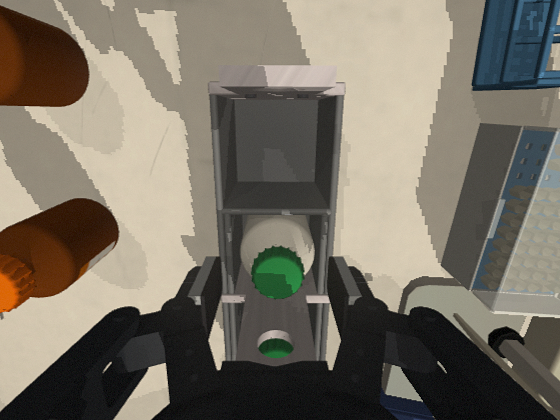

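S1 is seated. Next is the brown bottle L2.

Request:
carry_out([
  [[0.4,-50,0,0,0,0,0],[0.4,-95,0,0,0,0,0],[0.6,-95,-55,5,0,0,0],[0.6,-95,-105,8,0,0,0],[0.6,-95,-153,11.5,0,0,0]],
])

```text
clock: 18.27
position: [459.1, 173.2, 190.5]
tcp_rot: [0.481, 0.519, -0.481, 0.518]
force: [-1.4, -0.3, 1.6]
finger_gap: 68.3
```

Request:
carry_out([
  [[0.6,40,-1,0,0,0,0],[0.6,40,-1,0,0,0,0],[0.6,40,-1,0,0,0,0]],
])

```text
clock: 18.65
position: [460.3, 173.5, 151.6]
tcp_rot: [0.481, 0.519, -0.481, 0.518]
force: [0.1, -0.3, 0.3]
finger_gap: 68.1
```

```bash
python3 - <<'E'
from h import *
s,q,r=st();print(q,s['force'],s['finger_gap'])
top(88.5,98,[460,173],22,fn='w15.png')
go([460,173.3,88.5],YAW)
E
```

```text
[460.26636202 173.48910464 151.63964289] [ 0.05639293 -0.29699869  0.34336259] 68.12058101698642
top 1379 [446.  159.8  89.4] [473.1 186.9  93.3] mid [459.6 173.4  91.4] [459.5 173.8  92. ]
shift [63.5 -0.6  0.2] turn [ 0.0008 -0.0002  0.0003]
```

View pics/w15.png

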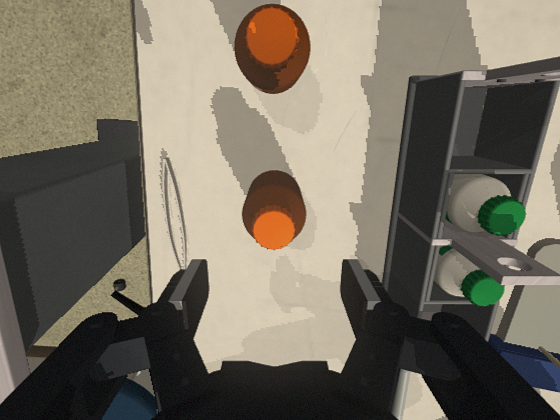

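Request:
carry_out([
  [[0.6,45,-0.8,0.2,0,0,0],[0.6,63.5,-0.8,0.2,0,0,0],[0.6,63.5,-0.8,0.2,0,0,0],[0.6,63.5,-0.8,0.2,0,0,0],[-1,63.5,-0.8,0.2,0,0,0]],
])

```text
clock: 19.32
position: [459.6, 173.3, 88.6]
tcp_rot: [0.481, 0.518, -0.481, 0.518]
force: [-0.0, -0.6, 0.3]
finger_gap: 51.3
```

Request:
carry_out([
  [[-1,0,0,0,0,0,0],[-1,0,0,0,0,0,0],[-1,0,0,0,0,0,0]],
])

```text
clock: 19.7
position: [459.3, 173.3, 88.2]
tcp_rot: [0.481, 0.518, -0.481, 0.518]
force: [0.8, -0.2, 6.1]
finger_gap: 30.5
```

```bash
python3 - <<'E'
from h import *
s,q,r=st();print(q,s['force'],s['finger_gap'])
print(car(0,-86));go([*car(0,-86),235],YAW)
E
```

```text
[459.29543417 173.26817446  88.18854273] [ 0.83127043 -0.1658588   6.09556641] 30.464302629614444
[621.11531027  82.43219219]
shift [-146.8  154.6  102.6] turn [ 0.001  -0.0003  0.    ]
```

Request:
carry_out([
  [[-1,-60,0,0,0,0,0],[-1,-120,0,0,0,0,0],[-1,-147,40,30,0,0,0],[-1,-147,85,60,0,0,0],[-1,-147,125,85,0,0,0]],
])

```text
clock: 20.32
position: [591.2, 96.6, 233.8]
tcp_rot: [0.481, 0.519, -0.482, 0.518]
force: [-0.4, 0.5, -1.2]
finger_gap: 30.8
```

```bash
python3 - <<'E'
from h import *
s,q,r=st();print(q,s['force'],s['finger_gap'],tocar(q))
go([*car(0,-86),230],YAW)
E
```

```text
[591.2326857   96.58472094 233.8158378 ] [-0.44242088  0.49737685 -1.23165305] 30.788815730047357 [-28.76266966 -69.69128592]
shift [ 3.8 28.8 16.3] turn [0.0008 0.0001 0.0018]
```

Request:
carry_out([
  [[-1,0,28.8,16.3,0,0,0],[-1,0,28.8,16.3,0,0,0],[-1,0,28.8,16.3,0,0,0],[-1,0,28.8,16.3,0,0,0]],
])

```text
clock: 20.82
position: [619.2, 84.2, 234.2]
tcp_rot: [0.48, 0.519, -0.481, 0.518]
force: [-0.1, -0.2, -0.9]
finger_gap: 30.2
```

```bash
python3 - <<'E'
from h import *
s,q,r=st();print(q,s['force'],s['finger_gap'],tocar(q))
snap('wrist','w16.png')
go([*car(0,-86),96],YAW)
E
```

```text
[619.24126106  84.23665464 234.1643321 ] [-0.10917604 -0.1577882  -0.86732493] 30.180610439131964 [ -1.73648083 -84.0627908 ]
shift [138.3   1.9   1.9] turn [0.002  0.     0.0014]
```

View pics/w16.png

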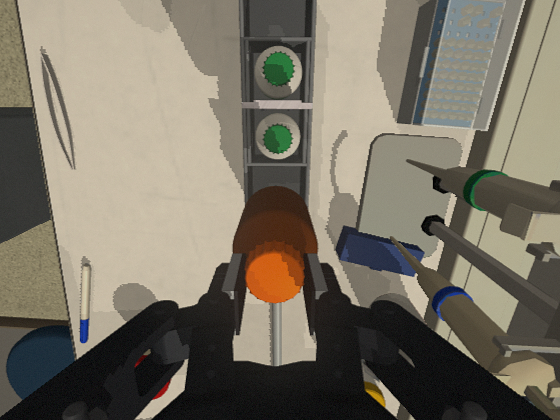

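Request:
carry_out([
  [[-1,0,1.9,1.9,0.002,0,0],[-1,40,1.9,1.9,0.002,0,0],[-1,55,1.9,1.9,0.002,0,0],[-1,55,1.9,1.9,0.002,0,0]],
])

```text
clock: 21.38
position: [621.2, 81.8, 177.7]
tcp_rot: [0.48, 0.519, -0.483, 0.517]
force: [0.4, 0.1, -0.3]
finger_gap: 30.2
```

```bash
python3 - <<'E'
from h import *
s,q,r=st();print(q,s['force'],s['finger_gap'],tocar(q))
go([*car(0,-86),96],YAW)
E
```

```text
[621.21200754  81.79794343 177.70389177] [ 0.36459997  0.14988441 -0.29534398] 30.169372654489447 [ 4.98608791e-02 -8.66396372e+01]
shift [81.7  0.3 -0.6] turn [-0.0009  0.0001  0.0046]
```

Request:
carry_out([
  [[-1,35,0,-0.6,0,0,0.002],[-1,65,0,-0.6,0,0,0.002],[-1,77,0,-0.6,0,0,0.002],[-1,80,0,-0.6,0,0,0.002],[-1,81,0,-0.6,0,0,0.002]],
])

```text
clock: 22.0
position: [622.3, 82.4, 99.3]
tcp_rot: [0.482, 0.517, -0.481, 0.518]
force: [-0.2, -0.5, -0.4]
finger_gap: 30.6
```

```bash
python3 - <<'E'
from h import *
s,q,r=st();print(q,s['force'],s['finger_gap'],tocar(q))
E
```

```text
[622.3472694   82.39513931  99.26060392] [-0.18603167 -0.50557532 -0.40218692] 30.64249477901939 [  1.22591202 -86.12742033]
```

Request:
carry_out([
  [[-1,2,-1,0,0,0,0],[-1,3.5,-1,0,0,0,0],[-1,3.5,-1,0,0,0,0]],
])

```text
clock: 22.38
position: [620.6, 82.3, 94.3]
tcp_rot: [0.482, 0.518, -0.482, 0.518]
force: [1.1, -0.3, -1.7]
finger_gap: 29.9
```

Request:
carry_out([
  [[0.3,0,0,0,0,0,0],[0.3,0,0,0,0,0,0],[0.3,0,0,0,0,0,0],[0.3,0,0,0,0,0,0]],
])

```text
clock: 22.88
position: [620.6, 82.3, 94.3]
tcp_rot: [0.482, 0.518, -0.482, 0.518]
force: [0.4, 0.1, 0.2]
finger_gap: 55.5
```

```bash
python3 - <<'E'
from h import *
s,q,r=st();print(q,s['force'],s['finger_gap'],tocar(q))
top(95,104,car(0,-86),22,fn='w17.png')
go([449.5,292.3,190],YAW)
E
```

```text
[620.64421638  82.27563065  94.31515821] [0.42578225 0.14588564 0.16940766] 55.51021194892518 [ -0.48131889 -86.12154461]
top 2770 [604.2  69.6  95.9] [631.9  96.8 101.4] mid [618.   83.2  98.6] [618.1  84.2 100.2]
shift [ -95.7 -155.4 -221.9] turn [-0.001   0.0001 -0.0001]
```

View pics/w17.png

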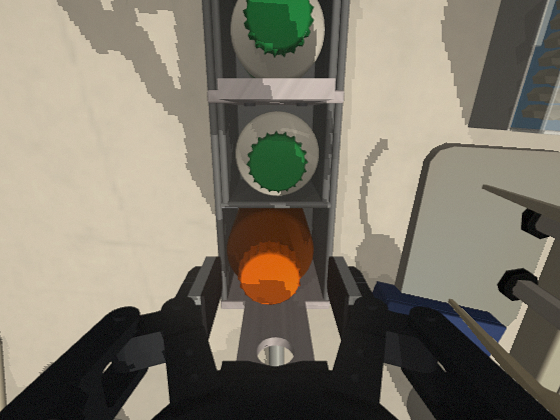

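L2 is seated about 3 mm off centre, with its cap top at 100. Next is L1.

Request:
carry_out([
  [[0.4,-55,0,0,0,0,0],[0.4,-96,0,0,0,0,0],[0.6,-96,-35,-50,0,0,0],[0.6,-96,-70,-100,0,0,0],[0.6,-96,-105,-150,0,0,0]],
])

```text
clock: 23.55
position: [503.7, 225.5, 190.4]
tcp_rot: [0.482, 0.518, -0.482, 0.518]
force: [-0.2, 0.2, 0.8]
finger_gap: 68.5
```

```bash
python3 - <<'E'
from h import *
go([450,292.2,150],YAW)
E
```

```text
shift [ 40.4 -48.8 -70.4] turn [-0.0015 -0.0002 -0.0004]
```

Request:
carry_out([
  [[0.6,20,-47,-69,0,0,0],[0.6,40,-47,-69,0,0,0],[0.6,40,-47,-69,0,0,0],[0.6,40,-47,-69,0,0,0]],
])

```text
clock: 24.05
position: [454.0, 289.3, 151.2]
tcp_rot: [0.482, 0.517, -0.481, 0.518]
force: [-0.5, 0.5, -0.6]
finger_gap: 68.3
```

```bash
python3 - <<'E'
from h import *
s,q,r=st();print(q,s['force'],s['finger_gap'])
top(88.5,98,[450,292],22,fn='w18.png')
go([449.8,292.2,88.5],YAW)
E
```

```text
[453.98011738 289.29425369 151.19130849] [-0.50470204  0.52613972 -0.56230834] 68.34041947881421
top 1403 [436.  280.   89.7] [463.3 307.2  93.4] mid [449.6 293.6  91.5] [449.6 294.1  92. ]
shift [62.9 -4.4 -3.3] turn [-0.0022 -0.0004 -0.0018]
```

View pics/w18.png

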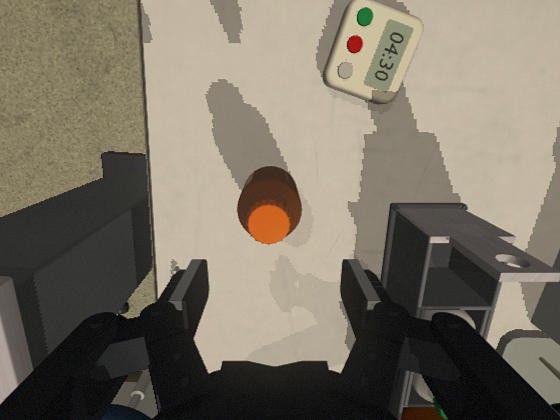

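Request:
carry_out([
  [[0.6,0,-4.4,-4.5,-0.002,0,0],[0.6,45,-4.4,-4.5,-0.002,0,0],[0.6,63,-4.4,-4.5,-0.002,0,0],[0.6,63,-4.4,-4.5,-0.002,0,0],[0.6,63,-4.4,-4.5,-0.002,0,0]],
])

```text
clock: 24.72
position: [449.3, 294.2, 88.9]
tcp_rot: [0.482, 0.518, -0.48, 0.518]
force: [0.0, 0.0, 0.6]
finger_gap: 68.4
```

Request:
carry_out([
  [[-1,0,0,0,0,0,0],[-1,0,0,0,0,0,0],[-1,0,0,0,0,0,0],[-1,0,0,0,0,0,0]],
])

```text
clock: 25.22
position: [449.0, 294.2, 88.4]
tcp_rot: [0.482, 0.518, -0.48, 0.519]
force: [-0.2, -0.5, 5.7]
finger_gap: 30.2
```

```bash
python3 - <<'E'
from h import *
s,q,r=st();print(q,s['force'],s['finger_gap'])
print(car(0,86));go([*car(0,86),235],YAW)
E
```

```text
[448.99364211 294.20955282  88.4154193 ] [-0.16578943 -0.53780445  5.70897799] 30.15550211553538
[608.48468973 253.96780781]
shift [-146.3  156.3   51.9] turn [ 0.001  -0.0008 -0.0019]
```

Request:
carry_out([
  [[-1,-60,0,0,0,0,0],[-1,-120,0,0,0,0,0],[-1,-147,45,15,0,0,0],[-1,-147,95,30,0,0,0],[-1,-147,140,48,0,0,0]],
])

```text
clock: 25.85
position: [592.9, 256.1, 234.0]
tcp_rot: [0.481, 0.518, -0.481, 0.518]
force: [-0.1, 0.3, -1.5]
finger_gap: 30.3
```

```bash
python3 - <<'E'
from h import *
s,q,r=st();print(q,s['force'],s['finger_gap'],tocar(q))
go([*car(0,86),230],YAW)
E
```

```text
[592.91174534 256.10801036 233.99056073] [-0.11234025  0.26121044 -1.5038223 ] 30.31586696896545 [-15.37373556  89.27800531]
shift [ 4.  15.4  3.3] turn [0.0014 0.0001 0.0002]
```

Request:
carry_out([
  [[-1,0,15,3.3,0,0,0],[-1,20,15,3.3,0,0,0],[-1,50,15,3.3,0,0,0],[-1,50,15,3.3,0,0,0]],
])

```text
clock: 26.35
position: [605.4, 253.7, 180.3]
tcp_rot: [0.479, 0.519, -0.483, 0.517]
force: [-0.6, 0.3, -1.0]
finger_gap: 29.4
```

```bash
python3 - <<'E'
from h import *
s,q,r=st();print(q,s['force'],s['finger_gap'],tocar(q))
go([*car(0,86),96],YAW)
E
```

```text
[605.36858757 253.70303525 180.3463499 ] [-0.62697896  0.32984375 -0.9550797 ] 29.447007876334023 [-3.12713223 85.96476965]
shift [84.3  3.7 -0.2] turn [0.0009 0.0021 0.0071]
```

Request:
carry_out([
  [[-1,0,3,0,0,0,0.003],[-1,0,3,0,0,0,0.003],[-1,0,3,0,0,0,0.003]],
])

```text
clock: 26.72
position: [610.1, 254.6, 185.4]
tcp_rot: [0.482, 0.517, -0.48, 0.519]
force: [0.1, -0.6, -2.6]
finger_gap: 30.1
```

```bash
python3 - <<'E'
from h import *
s,q,r=st();print(q,s['force'],s['finger_gap'],tocar(q))
snap('wrist','w19.png')
go([*car(0,86),96],YAW)
E
```

```text
[610.12593118 254.6261393  185.43104566] [ 0.14106263 -0.5784826  -2.60920971] 30.073920779207956 [ 1.68515405 86.5360314 ]
shift [89.1 -1.9  0.5] turn [ 0.0011 -0.0002 -0.0042]
```

View pics/w19.png

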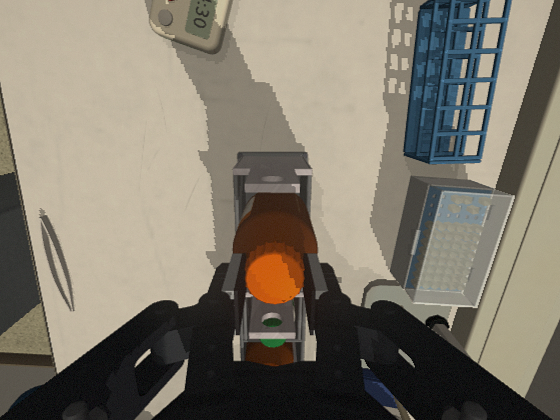

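Request:
carry_out([
  [[-1,35,-1.5,0.5,0,0,-0.002],[-1,65,-1.5,0.5,0,0,-0.002],[-1,83,-1.5,0.5,0,0,-0.002],[-1,86,-1.5,0.5,0,0,-0.002],[-1,86,-1.5,0.5,0,0,-0.002]],
])

```text
clock: 27.4
position: [608.5, 254.0, 98.9]
tcp_rot: [0.481, 0.518, -0.481, 0.518]
force: [-2.7, -0.7, -2.6]
finger_gap: 30.1
```

```bash
python3 - <<'E'
from h import *
s,q,r=st();print(q,s['force'],s['finger_gap'],tocar(q))
E
```

```text
[608.52719341 253.96133984  98.86896845] [-2.74624482 -0.73662103 -2.62101298] 30.128621992639864 [4.19139493e-02 8.59904283e+01]
```

Request:
carry_out([
  [[-1,2,0,0,0,0,0],[-1,3,0,0,0,0,0],[-1,3,0,0,0,0,0],[0.3,3,0,0,0,0,0],[0.3,3,0,0,0,0,0]],
])

```text
clock: 28.02
position: [609.3, 253.9, 95.6]
tcp_rot: [0.482, 0.518, -0.48, 0.519]
force: [-0.2, 0.1, -1.0]
finger_gap: 55.5
```

Request:
carry_out([
  [[0.3,0,0,0,0,0,0],[0.3,0,0,0,0,0,0],[0.3,-50,0,0,0,0,0],[0.3,-110,0,0,0,0,0],[0.3,-160,0,0,0,0,0]],
])

```text
clock: 28.65
position: [608.5, 253.9, 258.1]
tcp_rot: [0.482, 0.518, -0.48, 0.519]
force: [0.7, 0.1, -0.5]
finger_gap: 55.4
```

```bash
python3 - <<'E'
from h import *
s,q,r=st();print(q,s['force'],s['finger_gap'],tocar(q))
go([575,110,330],YAW)
E
```

```text
[608.53086576 253.89379916 258.08777249] [ 0.68687107  0.12596256 -0.4892032 ] 55.44052323978631 [4.06166152e-02 8.59228003e+01]
shift [-72.1 -43.9 141. ] turn [ 0.001  -0.0004 -0.0031]
```

Now an overview of all the pockets and the rod.

Request:
carry_out([
  [[0.3,-72,-44,140,0,0,0],[0.3,-72,-44,140,0,0,0],[0.3,-72,-44,140,0,0,0],[0.3,-72,-44,140,0,0,0],[0.3,-72,-44,140,0,0,0]],
])

```text
clock: 29.28
position: [575.0, 111.5, 326.6]
tcp_rot: [0.481, 0.518, -0.481, 0.518]
force: [-0.3, 0.4, -0.8]
finger_gap: 55.6
```

```bash
python3 - <<'E'
from h import *
s,q,r=st();print(q)
c=cal('wrist');p,d=snap('wrist','w20.png');P=cloud(d,c);np.save('w20.npy',P)
X=P.reshape(-1,3);cc=tocar(X)
for n,y in(('L2',-86),('S2',-28),('S1',28),('L1',86)):
    m=(abs(cc[:,0])<20)&(abs(cc[:,1]-y)<20)&(X[:,2]>97)&(X[:,2]<105)
    a,b=np.percentile(cc[m],[2,98],axis=0);print(n,m.sum(),a.round(1),b.round(1),((a+b)/2).round(1),np.median(X[m][:,2]).round(1),X[m][:,2].std().round(2))
sc=snap('scene','scene1.png')
snap('side','side1.png')
E
```

```text
[574.95539792 111.45730458 326.58213118]
L2 431 [-16.3 -99.2] [ 10.4 -71.9] [ -2.9 -85.6] 100.3 0.87
S2 339 [-10.5 -40. ] [ 12.2 -17.3] [  0.9 -28.7] 99.9 0.87
S1 393 [-10.   17.1] [12.1 38.9] [ 1. 28.] 99.7 0.9
L1 669 [-10.6  70.8] [16.5 97.6] [ 3.  84.2] 100.0 0.9
```

View pics/w20.png

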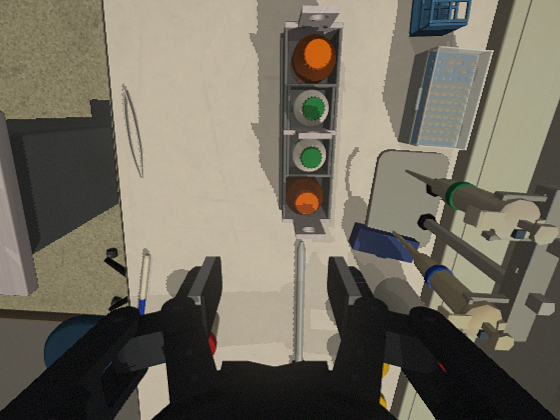

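View pics/scene1.png

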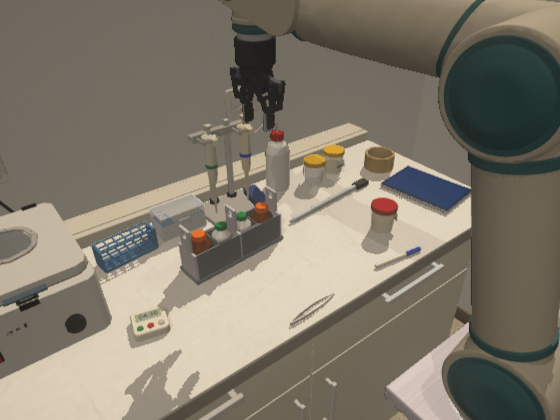

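View pics/side1.png

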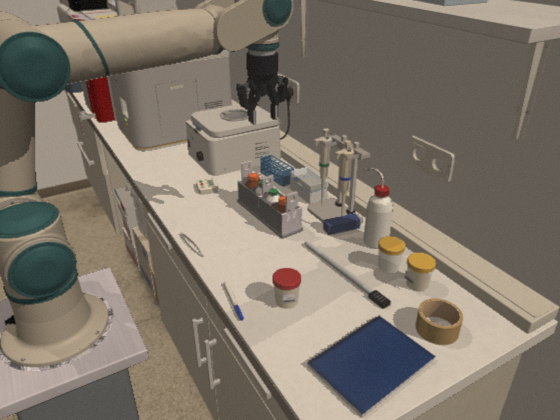

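All four bottles are seated within about 3.5 mm. Now I'll locate the rod, since it may have been knocked.

```bash
python3 - <<'E'
from h import *
def fit(P,name):
    X=P.reshape(-1,3);m=(X[:,2]>8)&(X[:,2]<18)&(X[:,0]>560)&(X[:,0]<700)&(X[:,1]<48)&(X[:,1]>-308)
    cc=tocar(X)[m];Y=X[m]
    for lo in range(-470,-120,30):
        k=(cc[:,1]>=lo)&(cc[:,1]<lo+30)
        if k.sum()>5: print(name,lo,k.sum(),np.median(cc[k],0).round(1),np.percentile(cc[k][:,0],[3,97]).round(1),np.median(Y[k][:,2]).round(1))
    print(cc[:,1].max(),cc[:,1].min())
fit(np.load('w20.npy'),'w20')
for n in('scene','side'):
    c=cal(n);p,d=snap(n);fit(cloud(d,c),n)
E
```

```text
w20 -440 52 [   2.8 -419. ] [-3.4  9.8] 13.0
w20 -410 91 [   2.9 -395.1] [-2.6  9.1] 13.2
w20 -380 98 [   2.1 -364.1] [-3.2  9.5] 13.2
w20 -350 109 [   2.7 -334.6] [-4.   9.1] 13.2
w20 -320 106 [   1.8 -305.3] [-4.4  8. ] 13.4
w20 -290 115 [   1.6 -274.4] [-3.7  8.5] 13.3
w20 -260 123 [   0.8 -245.1] [-4.6  7.9] 13.2
w20 -230 131 [   0.9 -214.6] [-5.3  7. ] 13.3
w20 -200 82 [   0.6 -191.5] [-5.   7.8] 12.0
w20 -140 11 [ -34.5 -121. ] [-36.1 -32.9] 9.3
-119.02339612560581 -434.08456029323594
scene -470 58 [  -1.5 -455.7] [-12.3  13.8] 14.3
scene -440 43 [  -1.6 -430.5] [-9.9 12. ] 13.2
scene -410 34 [  -0.4 -392.5] [-4.8  5.3] 12.8
scene -380 30 [  -1.7 -367. ] [-4.2  6.6] 13.0
scene -350 36 [  -1.1 -333.4] [-5.7  5.7] 12.5
scene -320 37 [  -1.1 -304.4] [-6.2  4.3] 12.7
scene -290 31 [  -2.5 -273.9] [-6.4  4.2] 13.7
scene -260 41 [  -1.9 -245.8] [-6.2  4.1] 13.0
scene -230 40 [  -2.3 -213.9] [-7.3  2.7] 12.3
scene -200 26 [  -1.5 -190.8] [-5.4  4.2] 12.0
-119.42403798987193 -476.50021939860227
side -470 110 [  -2.2 -455.2] [-11.8  12.7] 13.0
side -440 61 [  -1.1 -427.8] [-10.1  11.9] 12.1
side -410 48 [  -1.7 -394. ] [-6.2  6.1] 11.6
side -380 43 [  -2.1 -366.5] [-6.4  5.2] 11.6
side -350 46 [  -2.4 -334.2] [-7.3  5.4] 11.6
side -320 41 [  -2.7 -305.1] [-8.5  4.8] 11.6
side -290 43 [  -3.4 -274.5] [-8.5  3.8] 11.3
side -260 36 [  -2.9 -243.9] [-8.2  3.7] 11.8
side -230 33 [  -2.8 -212.9] [-7.   4.2] 11.4
side -200 16 [  -3.7 -192.1] [-9.5  0.5] 10.3
side -140 29 [ -19.1 -121.4] [-36.8  19.1] 11.7
-119.09333311186407 -478.03175810238133
```

```bash
python3 - <<'E'
from h import *
for f in('w1','w20','scene0'):
    P=np.load(f+'.npy');X=P.reshape(-1,3);cc=tocar(X)
    for y in(-118,0,118):
        m=(abs(cc[:,0])<24)&(abs(cc[:,1]-y)<8)&(X[:,2]>126)&(X[:,2]<134)
        a,b=np.percentile(cc[m],[2,98],axis=0);print(f,y,m.sum(),a.round(1),b.round(1),((a+b)/2).round(1),np.median(X[m][:,2]).round(1))
    m=(X[:,2]>71)&(X[:,2]<78)&(abs(cc[:,0])<45)&(abs(cc[:,1])<132)
    for y in(-90,-60,-30,30,60,90):
        k=m&(abs(cc[:,1]-y)<12)&(abs(cc[:,0])>22);a,b=np.percentile(cc[k][:,0],[2,98]);print('  walls',y,a.round(1),b.round(1),((a+b)/2).round(1))
E
```

```text
w1 -118 188 [ -17.3 -121.3] [  17.6 -114.6] [ 1.000e-01 -1.179e+02] 130.1
w1 0 201 [-17.4  -2.9] [17.3  2.9] [-0.1  0. ] 130.2
w1 118 299 [-17.5 114.6] [ 17.6 120.8] [1.000e-01 1.177e+02] 130.1
  walls -90 -32.7 32.9 0.1
  walls -60 -32.5 32.8 0.1
  walls -30 -32.3 32.6 0.1
  walls 30 -32.7 32.6 -0.0
  walls 60 -32.6 32.8 0.1
  walls 90 -32.6 32.9 0.2
w20 -118 180 [ -17.6 -121.1] [  17. -115.] [  -0.3 -118.1] 130.1
w20 0 198 [-17.3  -3. ] [17.3  2.4] [ 0.  -0.3] 130.4
w20 118 316 [-17.6 114.4] [ 17.4 120.2] [-1.000e-01  1.173e+02] 130.0
  walls -90 -32.1 32.6 0.2
  walls -60 -32.4 33.0 0.3
  walls -30 -32.7 32.4 -0.1
  walls 30 -32.2 32.6 0.2
  walls 60 -32.6 32.7 0.1
  walls 90 -31.8 32.9 0.5
scene0 -118 40 [ -18.8 -121.1] [  17.8 -113.1] [  -0.5 -117.1] 130.1
scene0 0 40 [-18.   -2.8] [17.   3.4] [-0.5  0.3] 129.7
scene0 118 51 [-18.2 114.2] [ 18.  121.7] [-1.000e-01  1.179e+02] 130.2
  walls -90 -34.2 32.4 -0.9
  walls -60 -34.3 31.9 -1.2
  walls -30 -34.9 29.7 -2.6
  walls 30 -33.8 31.4 -1.2
  walls 60 -33.7 32.2 -0.8
  walls 90 -34.4 32.4 -1.0
```

```bash
python3 - <<'E'
from h import *
go([*car(3,-459),200],YAW+0.01)
E
```

```text
shift [126.4  46.1 405.8] turn [-0.0078  0.0001  0.0004]
```

Request:
carry_out([
  [[0.3,0,5,60,0,0,0],[0.3,20,15,120,-0.008,0,0],[0.3,50,25,180,-0.008,0,0],[0.3,80,35,240,-0.008,0,0],[0.3,100,40,300,-0.008,0,0]],
])

```text
clock: 30.15
position: [635.4, -174.1, 229.6]
tcp_rot: [0.479, 0.521, -0.479, 0.52]
force: [1.1, 0.7, 0.2]
finger_gap: 55.6
```

```bash
python3 - <<'E'
from h import *
go([*car(3,-459),130],YAW+0.01)
E
```

```text
shift [ 99.5   6.5 116.3] turn [ 0.0003 -0.0008  0.0006]
```

Request:
carry_out([
  [[0.3,50,6,60,0,0,0],[0.3,99,6,115,0,0,0],[0.3,99,6,115,0,0,0],[0.3,99,6,115,0,0,0]],
])

```text
clock: 30.65
position: [649.7, -287.8, 129.4]
tcp_rot: [0.479, 0.521, -0.48, 0.518]
force: [-0.7, -0.0, 0.8]
finger_gap: 55.4
```

```bash
cat >> h.py <<'E'
def rodline(P,zlo,zhi,ymin,ymax,w=12,x0=0):
    X=P.reshape(-1,3);cc=tocar(X);m=(X[:,2]>zlo)&(X[:,2]<zhi)&(abs(cc[:,0]-x0)<w)&(cc[:,1]>ymin)&(cc[:,1]<ymax)
    o=[]
    for lo in np.arange(ymin,ymax,10):
        k=m&(cc[:,1]>=lo)&(cc[:,1]<lo+10)
        if k.sum()>15:
            a,b=np.percentile(cc[k][:,0],[2,98]);o.append((lo+5,(a+b)/2,np.percentile(X[k][:,2],80),b-a))
    o=np.array(o);print(o.round(1).tolist());print('x fit (slope,at0)',np.polyfit(o[:,0],o[:,1],1).round(4),'z slope',np.polyfit(o[:,0],o[:,2],1).round(4))
E
python3 - <<'E'
from h import *
s,q,r=st();print(q,tocar(q))
c=cal('wrist');p,d=snap('wrist','w21.png');P=cloud(d,c)
rodline(P,8,18,-430,-180)
rodline(P,8,20,-484,-436,18)
go([*car(3,-459),12],YAW+0.01)
E
```

```text
[ 649.72716098 -287.75231387  129.40679208] [   1.35053141 -457.28611958]
[[-425.0, 2.9, 14.2, 13.8], [-415.0, 2.8, 14.1, 13.7], [-405.0, 2.7, 14.3, 13.4], [-395.0, 2.6, 14.4, 13.3], [-385.0, 2.5, 14.2, 13.1], [-375.0, 2.4, 14.2, 12.9], [-365.0, 2.2, 14.2, 12.7], [-355.0, 2.1, 14.2, 12.6], [-345.0, 2.0, 14.3, 12.4], [-335.0, 2.3, 14.2, 13.0], [-325.0, 1.8, 14.3, 13.6], [-315.0, 1.7, 14.2, 13.4], [-305.0, 1.6, 14.1, 13.3]]
x fit (slope,at0) [-0.0108 -1.6551] z slope [-5.00000e-04  1.40339e+01]
[[-479.0, 3.5, 14.8, 25.3], [-469.0, 3.4, 14.9, 25.0], [-459.0, 3.3, 14.8, 24.7], [-449.0, 3.2, 14.8, 24.4], [-439.0, 3.0, 14.8, 24.2]]
x fit (slope,at0) [-0.0111 -1.8336] z slope [-4.00000e-04  1.46403e+01]
shift [119.8   0.7   2.8] turn [-0.0012 -0.0011  0.0003]
```

View pics/w21.png

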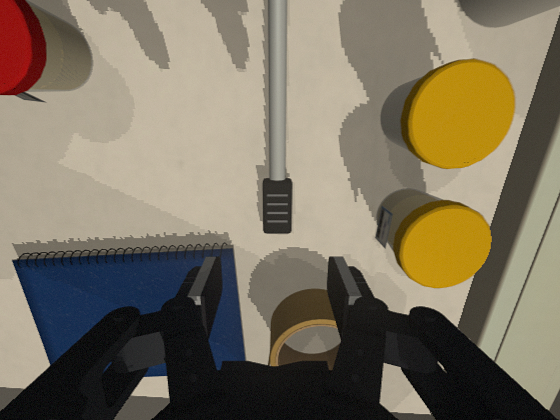

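Request:
carry_out([
  [[0.3,45,1,2.5,0,0,0],[0.3,80,1,2.5,0,0,0],[0.3,80,1,2.5,0,0,0],[0.3,80,1,2.5,0,0,0]],
])

```text
clock: 31.2
position: [653.5, -289.2, 56.1]
tcp_rot: [0.479, 0.519, -0.478, 0.522]
force: [0.7, -0.3, 1.0]
finger_gap: 55.4
```

```bash
python3 - <<'E'
from h import *
s,q,r=st();print(q,tocar(q))
go([*car(3.3,-459),11.5],YAW+0.011)
E
```

```text
[ 653.51290878 -289.23331601   56.0640366 ] [   5.01730236 -459.04112515]
shift [44.6 -1.9 -0.2] turn [-0.0008  0.0023 -0.0048]
```

Request:
carry_out([
  [[0.3,30,-1.5,0,0,0,0],[0.3,43,-1.5,0,0,0,0],[0.3,43,-1.5,0,0,0,0],[0.3,43,-1.5,0,0,0,0],[0.3,43,-1.5,0,0,0,0]],
])

```text
clock: 31.82
position: [651.2, -290.1, 11.2]
tcp_rot: [0.479, 0.519, -0.478, 0.521]
force: [0.6, 0.0, 0.2]
finger_gap: 55.9
```

```bash
python3 - <<'E'
from h import *
s,q,r=st();print(q,tocar(q),s['force'])
go([*car(3.3,-459),11.5],YAW+0.011)
E
```

```text
[ 651.23563623 -290.10865467   11.19807269] [   2.68189876 -459.74687161] [0.62783034 0.0192069  0.2257551 ]
shift [-0.3  0.6 -0.7] turn [-0.0019  0.0013 -0.0029]
```

Request:
carry_out([
  [[0.3,-1.5,0.6,0,0,0,0],[-1,-1.5,0.6,0,0,0,0],[-1,-1.5,0.6,0,0,0,0],[-1,-1.5,0.6,0,0,0,0],[-1,-1.5,0.6,0,0,0,0]],
], grip_force=80)

```text
clock: 32.45
position: [651.4, -289.9, 11.7]
tcp_rot: [0.479, 0.52, -0.479, 0.521]
force: [-0.4, -0.1, 3.1]
finger_gap: 23.6
```

```bash
python3 - <<'E'
from h import *
s,q,r=st();print(q,tocar(q),s['force'],s['finger_gap'])
E
```

```text
[ 651.39522559 -289.8724306    11.73382378] [   2.85840408 -459.52300458] [-0.44196533 -0.12883811  3.10291717] 23.582392197569582
```

Request:
carry_out([
  [[-1,-40,0,0,0,0,0],[-1,-80,0,0,0,0,0],[-1,-108,-2.8,0,0.011,0,0],[-1,-108,-2.8,0,0.011,0,0],[-1,-108,-2.8,0,0.011,0,0]],
])

```text
clock: 33.08
position: [647.5, -289.6, 116.6]
tcp_rot: [0.482, 0.518, -0.482, 0.517]
force: [-0.5, -0.0, -2.0]
finger_gap: 23.5
```

Request:
carry_out([
  [[-1,0,0,0,0,0,0],[-1,0,0,0,0,0,0],[-1,0,0,0,0,0,0]],
])

```text
clock: 33.45
position: [648.1, -289.9, 118.5]
tcp_rot: [0.482, 0.518, -0.482, 0.518]
force: [0.8, 0.2, -0.6]
finger_gap: 23.9
```

```bash
python3 - <<'E'
from h import *
s,q,r=st();print(q,tocar(q),s['force'],s['finger_gap'])
c=cal('wrist');p,d=snap('wrist','w22.png');P=cloud(d,c);np.save('w22.npy',P)
rodline(P,105,130,-430,-300)
rodline(P,105,130,-484,-436,18)
go([*car(0,-459),119.7],YAW)
for n in('scene','side'):
    c=cal(n);p,d=snap(n,n+'2.png');P=cloud(d,c);np.save(n+'2.npy',P);rodline(P,100,130,-430,-175)
E
```

```text
[ 648.12826047 -289.88947592  118.54565326] [-4.00992227e-01 -4.59300098e+02] [ 0.78769227  0.20433042 -0.60156267] 23.85480611419887
[[-425.0, -0.4, 120.7, 13.0], [-415.0, -0.1, 120.6, 13.3], [-405.0, -0.4, 120.6, 13.4], [-395.0, -0.3, 120.5, 13.1], [-385.0, -0.1, 120.4, 13.2], [-375.0, -0.4, 120.4, 13.4], [-365.0, -0.2, 120.2, 13.4], [-355.0, -0.1, 120.3, 13.1], [-345.0, -0.3, 120.2, 13.3], [-335.0, -0.1, 118.9, 13.6]]
x fit (slope,at0) [0.0016 0.3737] z slope [-1.310000e-02  1.153006e+02]
[[-479.0, -0.4, 121.5, 23.7], [-469.0, -0.4, 121.6, 23.5], [-459.0, -0.4, 121.7, 23.6], [-449.0, 0.0, 122.1, 34.0], [-439.0, -0.3, 121.3, 24.7]]
x fit (slope,at0) [0.0066 2.726 ] z slope [-4.000000e-04  1.214644e+02]
shift [-0.9  0.3 -0.4] turn [-0.002  -0.0001 -0.0006]
[[-375.0, -4.0, 120.7, 10.0], [-345.0, -2.6, 119.6, 11.5], [-325.0, -1.6, 119.8, 9.0], [-295.0, -2.1, 119.8, 11.6], [-285.0, -3.2, 119.5, 9.7], [-265.0, -0.9, 119.4, 11.6], [-255.0, -1.4, 119.7, 11.6], [-245.0, -3.1, 120.0, 8.7], [-235.0, -2.5, 119.8, 8.6], [-225.0, -2.8, 119.6, 10.3], [-215.0, -2.7, 118.9, 9.4], [-205.0, -1.4, 119.3, 11.3], [-195.0, -0.8, 118.9, 12.6]]
x fit (slope,at0) [ 0.0078 -0.159 ] z slope [-6.10000e-03  1.17992e+02]
[[-405.0, -6.9, 119.4, 6.5], [-395.0, -4.1, 119.5, 10.9], [-385.0, -3.2, 118.7, 11.7], [-375.0, -3.3, 118.5, 11.1], [-365.0, -3.5, 119.0, 11.0], [-355.0, -4.9, 119.5, 9.6], [-345.0, -3.8, 119.1, 11.4], [-335.0, -3.8, 119.4, 13.1], [-325.0, -2.9, 118.3, 12.6], [-315.0, -3.9, 119.4, 11.0], [-305.0, -4.3, 118.3, 11.2], [-285.0, -4.1, 118.9, 8.8], [-275.0, -4.5, 118.7, 8.3], [-265.0, -4.4, 118.8, 11.8], [-255.0, -3.8, 118.9, 10.1], [-245.0, -3.7, 118.0, 9.4], [-225.0, -3.9, 117.3, 9.5], [-205.0, -4.1, 118.0, 10.1]]
x fit (slope,at0) [ 2.3000e-03 -3.3453e+00] z slope [-6.600000e-03  1.166971e+02]
```

Request:
carry_out([
  [[-1,-1.5,0.3,0,0,0.007,0],[-1,-1.5,0.3,0,0,0.007,0],[-1,-1.5,0.3,0,0,0.007,0],[-1,-1.5,0.3,0,0,0.007,0]],
])

```text
clock: 34.1
position: [648.5, -289.9, 120.6]
tcp_rot: [0.484, 0.519, -0.48, 0.516]
force: [-0.3, -0.2, -1.6]
finger_gap: 23.6
```

```bash
python3 - <<'E'
from h import *
s,q,r=st();print(q,tocar(q),s['force'],s['finger_gap'])
c=cal('wrist');p,d=snap('wrist','w23.png');P=cloud(d,c)
rodline(P,105,130,-430,-300)
go([*car(0,-459),119.7],YAW)
for n in('scene','side'):
    c=cal(n);p,d=snap(n,n+'3.png');P=cloud(d,c);rodline(P,100,130,-430,-175)
E
```

```text
[ 648.52948074 -289.94570823  120.6470153 ] [-4.98457386e-03 -4.59385642e+02] [-0.25418058 -0.22908052 -1.55934108] 23.63562080267002
[[-425.0, 0.0, 123.0, 13.0], [-415.0, 0.3, 123.0, 13.3], [-405.0, 0.0, 123.0, 13.4], [-395.0, 0.0, 123.0, 13.1], [-385.0, 0.3, 123.1, 13.2], [-375.0, 0.0, 123.0, 13.4], [-365.0, 0.3, 123.0, 13.5], [-355.0, 0.3, 123.0, 13.1], [-345.0, 0.1, 123.0, 13.3], [-335.0, 0.3, 121.6, 13.6]]
x fit (slope,at0) [0.0017 0.8105] z slope [-7.500000e-03  1.200423e+02]
shift [ 0.9  0.  -0.4] turn [-0.002  -0.0069 -0.001 ]
[[-415.0, -1.4, 123.2, 12.2], [-395.0, -2.6, 123.0, 8.9], [-365.0, -3.1, 123.5, 10.3], [-345.0, -2.1, 122.7, 10.3], [-305.0, -2.5, 122.7, 9.1], [-295.0, -2.3, 122.7, 10.0], [-285.0, -2.6, 122.4, 9.3], [-275.0, -1.4, 121.5, 10.7], [-265.0, -2.5, 122.0, 12.9], [-255.0, -2.2, 122.0, 11.3], [-245.0, -3.0, 122.5, 8.5], [-235.0, -2.6, 123.7, 8.0], [-225.0, -0.5, 122.2, 12.5], [-215.0, -1.6, 121.9, 9.5], [-205.0, -1.7, 122.8, 8.1], [-195.0, -1.9, 122.5, 9.1], [-185.0, -1.6, 120.7, 7.7]]
x fit (slope,at0) [ 0.0028 -1.3181] z slope [-5.600000e-03  1.209311e+02]
[[-415.0, -7.1, 119.2, 5.4], [-405.0, -5.7, 120.9, 7.0], [-395.0, -3.7, 121.8, 11.0], [-385.0, -3.7, 121.1, 11.1], [-375.0, -3.5, 121.6, 9.9], [-365.0, -4.3, 121.3, 10.0], [-355.0, -4.3, 121.7, 11.6], [-345.0, -2.9, 121.4, 11.4], [-335.0, -3.9, 121.4, 10.8], [-325.0, -3.3, 121.6, 11.5], [-315.0, -4.0, 121.2, 9.3], [-305.0, -3.6, 121.7, 10.3], [-295.0, -3.1, 121.6, 10.7], [-285.0, -3.4, 121.7, 11.2], [-275.0, -2.3, 121.4, 11.1], [-265.0, -3.5, 121.1, 11.3], [-255.0, -4.9, 121.4, 11.0], [-245.0, -4.2, 122.1, 11.7], [-235.0, -2.2, 121.7, 11.4], [-215.0, -3.8, 122.2, 7.5], [-205.0, -3.3, 121.0, 12.1]]
x fit (slope,at0) [ 0.0082 -1.2455] z slope [4.200000e-03 1.227117e+02]
```

Request:
carry_out([
  [[-1,0,0,-20,-0.002,0,0],[-1,0,-0.05,-40,-0.002,0,0],[-1,0,-0.1,-55,-0.002,0,0],[-1,0,-0.1,-70,-0.002,0,0],[-1,0,-0.1,-85,-0.002,0,0]],
])

```text
clock: 34.88
position: [642.3, -204.2, 121.3]
tcp_rot: [0.483, 0.52, -0.479, 0.517]
force: [-0.0, -0.3, -0.2]
finger_gap: 23.5
```

```bash
python3 - <<'E'
from h import *
s,q,r=st();print(q,tocar(q),s['force'],s['torque'],s['finger_gap'])
go([*car(0,-340),120],YAW)
p,d=snap('scene');cv2.imwrite('pics/scene4.png',cv2.resize(cv2.cvtColor(p,cv2.COLOR_RGB2BGR)[140:290,160:410],None,fx=3,fy=3,interpolation=cv2.INTER_CUBIC))
E
```

```text
[ 642.30182797 -204.23033493  121.29590557] [ 7.85857863e-02 -3.73444372e+02] [-0.04596239 -0.2940625  -0.17157971] [-0.1340157  -0.02845293 -0.03489188] 23.50591159845646
shift [  1.5  -0.1 -33.4] turn [ 0.0001 -0.0068 -0.0011]
```

View pics/scene4.png

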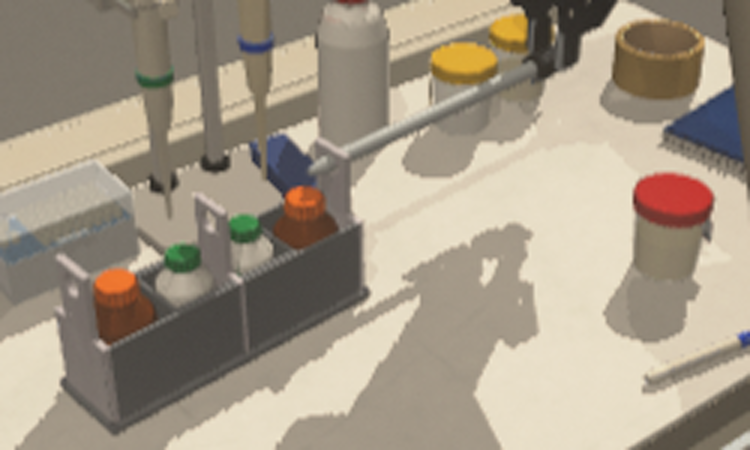

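The tip is through the first plate and there's no force on the wrist.

Request:
carry_out([
  [[-1,0.6,0,-20,0,0,0],[-1,1.2,0,-40,0,0,0],[-1,1.6,-0.1,-60,0,0,0],[-1,1.8,-0.1,-80,0,0,0],[-1,1.8,-0.1,-80,0,0,0]],
])

```text
clock: 35.55
position: [636.4, -123.5, 120.1]
tcp_rot: [0.483, 0.52, -0.479, 0.517]
force: [-0.7, -0.9, -0.9]
finger_gap: 23.6
```

```bash
python3 - <<'E'
from h import *
s,q,r=st();print(q,tocar(q),s['force'],s['torque'],s['finger_gap'])
go([*car(0,-260),120],YAW)
c=cal('wrist');p,d=snap('wrist','w24.png');P=cloud(d,c);rodline(P,105,130,-270,-125)
for n in('scene','side'):
    c=cal(n);p,d=snap(n,n+'5.png');P=cloud(d,c);rodline(P,108,126,-270,-5)
    if n=='scene': cv2.imwrite('pics/scene5.png',cv2.resize(cv2.cvtColor(p,cv2.COLOR_RGB2BGR)[140:290,160:410],None,fx=3,fy=3,interpolation=cv2.INTER_CUBIC))
E
```

```text
[ 636.43899125 -123.5067408   120.14751843] [ 1.59421713e-01 -2.92508193e+02] [-0.65155182 -0.85615697 -0.8860953 ] [-0.17425958 -0.02670238 -0.03102897] 23.642755043071766
shift [  0.4  -0.1 -32.5] turn [ 0.0023 -0.007  -0.0011]
[[-265.0, -0.0, 122.4, 22.5], [-255.0, 0.0, 122.6, 12.9], [-245.0, 0.2, 122.6, 13.2], [-235.0, -0.1, 122.6, 13.3], [-225.0, -0.0, 122.6, 13.1], [-215.0, 0.1, 122.6, 13.2], [-205.0, -0.2, 122.6, 13.3], [-195.0, 0.0, 122.6, 13.4], [-185.0, -0.0, 122.6, 13.1], [-175.0, -0.1, 122.5, 13.6]]
x fit (slope,at0) [-0.0011 -0.2529] z slope [3.000000e-04 1.226255e+02]
[[-265.0, -0.7, 122.8, 21.5], [-255.0, -2.3, 122.3, 9.8], [-245.0, -3.7, 122.8, 12.1], [-235.0, -3.1, 122.9, 9.5], [-225.0, -2.9, 121.9, 10.4], [-215.0, -3.9, 121.3, 7.6], [-205.0, -1.6, 123.3, 12.5], [-195.0, -2.7, 122.6, 8.3], [-185.0, -2.0, 122.6, 10.2], [-175.0, -3.4, 121.9, 9.2], [-165.0, -4.3, 122.2, 10.3], [-155.0, -1.5, 122.2, 13.3], [-145.0, -3.3, 122.6, 11.7], [-135.0, -2.5, 122.5, 9.9], [-115.0, -0.7, 123.1, 22.3], [-105.0, -3.1, 123.1, 10.1], [-95.0, -1.5, 122.0, 10.3], [-85.0, -2.5, 122.2, 8.9], [-75.0, -1.9, 121.6, 11.7], [-65.0, -3.0, 122.2, 10.3], [-55.0, -3.6, 123.4, 10.1], [-45.0, -2.5, 122.6, 10.1], [-35.0, -2.4, 122.4, 12.1], [-25.0, -2.2, 121.1, 12.6]]
x fit (slope,at0) [ 7.0000e-04 -2.4509e+00] z slope [-1.300000e-03  1.222154e+02]
[[-225.0, -5.6, 120.8, 7.0], [-215.0, -4.9, 122.1, 9.4], [-205.0, -3.7, 121.2, 11.3], [-175.0, -5.9, 122.2, 7.8], [-135.0, -3.9, 121.5, 9.7], [-125.0, -0.8, 121.9, 20.8], [-115.0, -0.0, 123.9, 19.6]]
x fit (slope,at0) [0.0395 3.2033] z slope [1.360000e-02 1.242611e+02]
```

View pics/scene5.png

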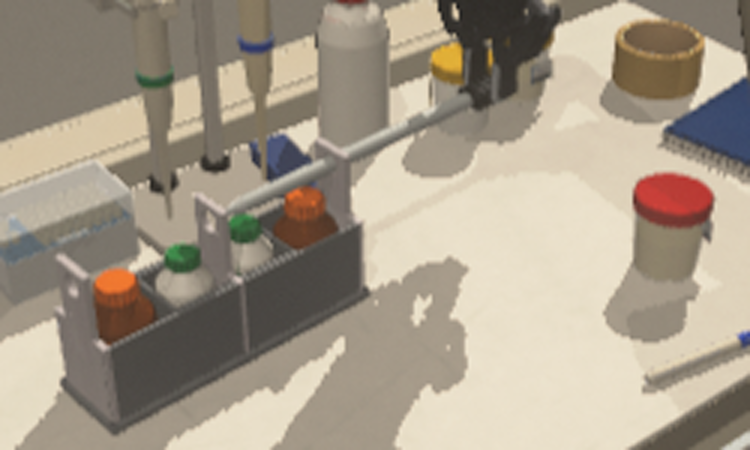

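Request:
carry_out([
  [[-1,0.2,0,-15,0,0,0],[-1,0.4,-0.1,-30,0,0,0],[-1,0.6,-0.1,-50,0,0,0],[-1,0.7,-0.2,-70,0,0,0],[-1,0.8,-0.2,-90,0,0,0]],
])

```text
clock: 36.33
position: [629.4, -33.9, 119.9]
tcp_rot: [0.483, 0.52, -0.479, 0.517]
force: [-0.4, -0.4, -0.9]
finger_gap: 23.4
```

```bash
python3 - <<'E'
from h import *
s,q,r=st();print(q,tocar(q),s['force'],s['torque'],s['finger_gap'])
p,d=snap('scene');cv2.imwrite('pics/scene6.png',cv2.resize(cv2.cvtColor(p,cv2.COLOR_RGB2BGR)[140:290,160:410],None,fx=3,fy=3,interpolation=cv2.INTER_CUBIC))
go([*car(0,-170),120],YAW)
E
```

```text
[629.42199984 -33.9028475  119.87851851] [  -0.25866647 -202.63093776] [-0.44930324 -0.41392202 -0.90570946] [-0.14292261 -0.01637875 -0.01615602] 23.419299850244897
shift [  0.1   0.2 -30.2] turn [ 0.0026 -0.0082 -0.0011]
```

View pics/scene6.png

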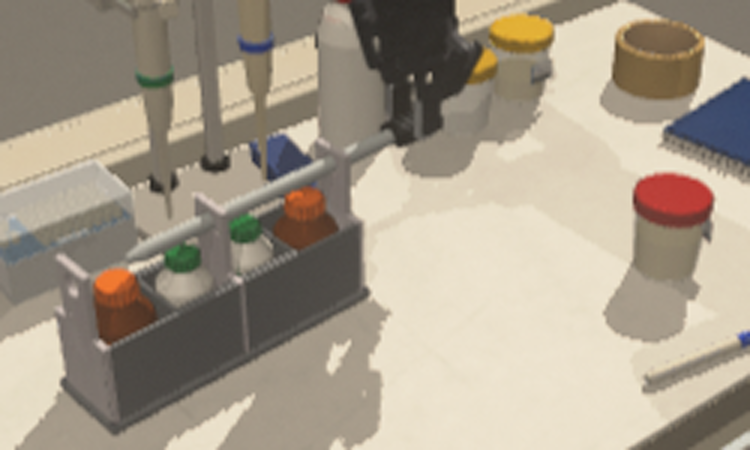

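Request:
carry_out([
  [[-1,0.1,0,-15,0,0,0],[-1,0.2,0,-30,0,0,0],[-1,0.3,0,-42,0,0,0],[-1,0.4,0,-50,0,0,0],[-1,0.4,0,-52,0,0,0]],
])

```text
clock: 37.0
position: [625.7, 16.7, 119.8]
tcp_rot: [0.483, 0.52, -0.479, 0.517]
force: [-0.2, 0.3, -0.5]
finger_gap: 23.4
```

```bash
python3 - <<'E'
from h import *
s,q,r=st();print(q,tocar(q),s['force'],s['torque'],s['finger_gap'])
snap('wrist','w25.png')
E
```

```text
[625.74344495  16.65306486 119.75844771] [  -0.21477479 -151.94139136] [-0.20884545  0.34081317 -0.48382604] [-0.16294155 -0.09217617 -0.03126381] 23.412612712759746
```

View pics/w25.png

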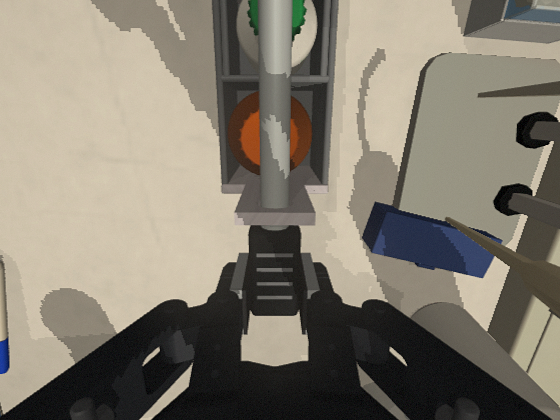

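Request:
carry_out([
  [[-1,0,0,-2,0,0,0],[-1,0,0,-4,0,0,0],[-1,0,0,-5,0,0,0],[-1,0,0,-6,0,0,0],[-1,0,0,-6,0,0,0]],
])

```text
clock: 37.67
position: [625.3, 22.2, 119.8]
tcp_rot: [0.483, 0.52, -0.479, 0.516]
force: [0.3, 0.9, -0.4]
finger_gap: 23.5
```

```bash
python3 - <<'E'
from h import *
s,q,r=st();print(q,tocar(q),s['force'],s['torque'],s['finger_gap'])
snap('wrist','w26.png')
E
```

```text
[625.32779322  22.21646883 119.82395397] [  -0.22076218 -146.36248518] [ 0.28249669  0.85834761 -0.42252683] [-0.11734661  0.00824411  0.02499325] 23.473540949167088
```

View pics/w26.png

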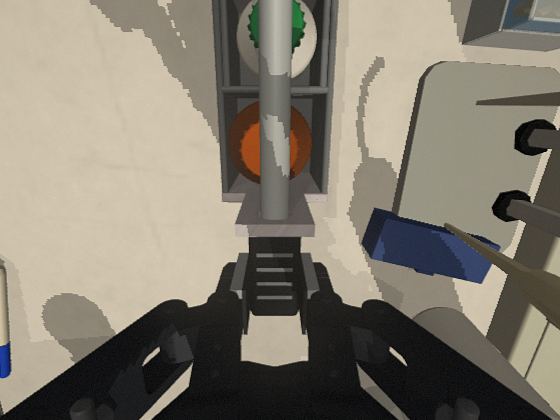

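Request:
carry_out([
  [[-1,0,0,-0.7,0,0,0],[-1,0,0,-1.4,0,0,0],[-1,0,0,-1.4,0,0,0]],
])

```text
clock: 38.1
position: [625.3, 22.4, 119.9]
tcp_rot: [0.483, 0.519, -0.48, 0.517]
force: [0.0, -4.7, -1.1]
finger_gap: 23.3
```

Request:
carry_out([
  [[-1,1,0,0,0,0,0],[-1,2,0,0,0,-0.005,0],[-1,2,0,0,0,-0.005,0]],
])

```text
clock: 38.48
position: [625.6, 22.4, 118.6]
tcp_rot: [0.482, 0.517, -0.481, 0.518]
force: [0.2, -5.0, 1.4]
finger_gap: 23.6
```

```bash
python3 - <<'E'
from h import *
s,q,r=st();print(q,tocar(q),s['force'],s['torque'],s['finger_gap'])
E
```

```text
[625.62910704  22.44978231 118.61205709] [ 9.68712250e-02 -1.46151928e+02] [ 0.17671392 -4.99633832  1.41500345] [-0.9615622  0.0094005 -0.0029063] 23.571110775143566
```

The handle is against the plate (-5 N along y), so I release it and back off.

Request:
carry_out([
  [[0.2,0,0,0,0,0,0],[0.2,0,0,0,0,0,0],[0.2,0,0,0,0,0,0],[0.2,-30,0,0,0,0,0],[0.2,-70,0,0,0,0,0]],
])

```text
clock: 39.1
position: [624.5, 23.7, 187.4]
tcp_rot: [0.481, 0.519, -0.481, 0.517]
force: [-0.4, -0.7, -0.2]
finger_gap: 51.3
```

Request:
carry_out([
  [[0.2,-60,-20,-40,0,0,0],[0.2,-110,-40,-80,0,0,0],[0.2,-130,-45,-90,0,0,0],[0.2,-130,-45,-90,0,0,0],[0.2,-130,-45,-90,0,0,0]],
])

```text
clock: 39.72
position: [573.5, 109.4, 316.7]
tcp_rot: [0.482, 0.519, -0.481, 0.517]
force: [-0.1, -0.3, -1.0]
finger_gap: 51.6
```

```bash
python3 - <<'E'
from h import *
s,q,r=st();print(q,tocar(q),s['force'])
c=cal('wrist');p,d=snap('wrist','w27.png');P=cloud(d,c)
X=P.reshape(-1,3);cc=tocar(X)
rodline(P,108,126,-115,115,10)
m=(abs(cc[:,0])<16)&(cc[:,1]<-115)&(cc[:,1]>-190)&(X[:,2]>108)&(X[:,2]<125)
for a in range(-180,-112,4):
    k=m&(cc[:,1]>=a)&(cc[:,1]<a+4)
    if k.sum()>3: print(a,k.sum(),np.percentile(cc[k][:,0],[3,97]).round(1),np.median(X[k][:,2]).round(1))
for n,y in(('L2',-86),('S2',-28),('S1',28),('L1',86)):
    m=(abs(cc[:,0])<20)&(abs(cc[:,1]-y)<20)&(X[:,2]>97)&(X[:,2]<103.5)
    a,b=np.percentile(cc[m],[2,98],axis=0);print(n,m.sum(),((a+b)/2).round(1),np.median(X[m][:,2]).round(1))
snap('scene','scene7.png');snap('side','side7.png')
E
```

```text
[573.52369191 109.44317101 316.67177901] [-45.47960541 -55.56711307] [-0.11988408 -0.34291417 -0.95209829]
[[-110.0, -0.5, 120.3, 15.2], [-100.0, 0.2, 120.0, 13.1], [-90.0, -0.3, 120.4, 12.5], [-80.0, 0.4, 120.0, 13.0], [-70.0, 0.1, 120.3, 12.7], [-60.0, 0.2, 120.2, 13.4], [-50.0, 0.4, 120.4, 12.8], [-40.0, -0.1, 120.0, 12.4], [-30.0, 0.2, 120.3, 13.4], [-20.0, 0.2, 120.1, 12.3], [-10.0, 0.3, 120.2, 13.2], [0.0, 0.3, 120.2, 17.1], [10.0, 0.6, 120.0, 13.2], [20.0, 0.0, 120.2, 12.7], [30.0, 0.4, 120.1, 13.3], [40.0, 0.1, 120.3, 12.5], [50.0, 0.4, 120.2, 13.4], [60.0, 0.2, 120.1, 12.2], [70.0, 0.3, 120.2, 13.2], [80.0, 0.3, 119.9, 13.2], [90.0, 0.3, 120.2, 13.0], [100.0, 0.4, 120.0, 13.5], [110.0, 0.2, 120.4, 18.0]]
x fit (slope,at0) [0.0017 0.2006] z slope [-3.00000e-04  1.20177e+02]
-172 21 [-11.1  11.2] 119.5
-168 61 [-12.6  11.8] 120.2
-164 65 [-12.6  11.7] 120.2
-160 58 [-12.1  12.6] 120.0
-156 58 [-11.4  12.4] 120.0
-152 65 [-12.3  12.1] 120.2
-148 59 [-11.7  12. ] 120.3
-144 60 [-12.5  11.8] 120.0
-140 66 [-12.6  12.8] 120.1
-136 66 [-12.5  12.7] 120.1
-132 65 [-12.6  12.4] 120.1
-128 39 [-10.8  11.1] 120.2
-120 18 [-7.2  9. ] 116.3
-116 71 [-15.   15.3] 118.1
L2 202 [ -3.4 -85.7] 100.2
S2 115 [  0.5 -28.5] 99.6
S1 127 [ 1.4 27.9] 99.6
L1 302 [ 3.  84.5] 99.8
```

View pics/w27.png

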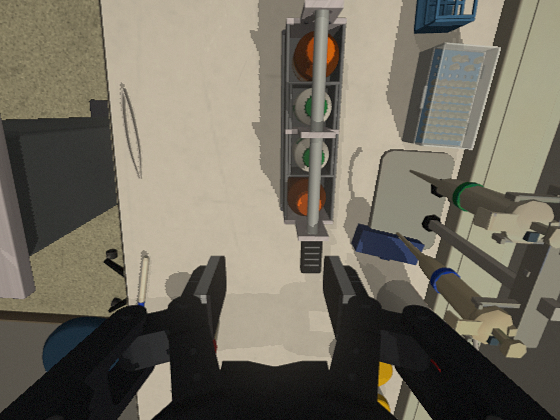

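View pics/scene7.png

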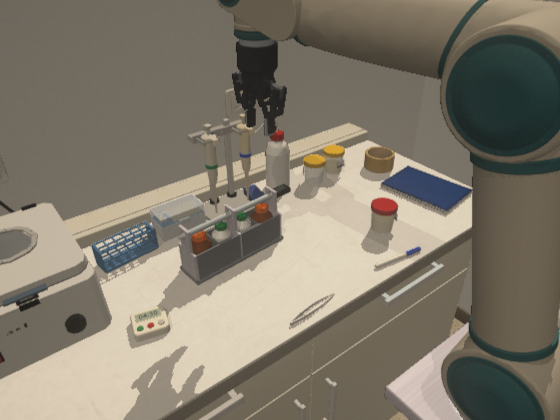

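View pics/side7.png

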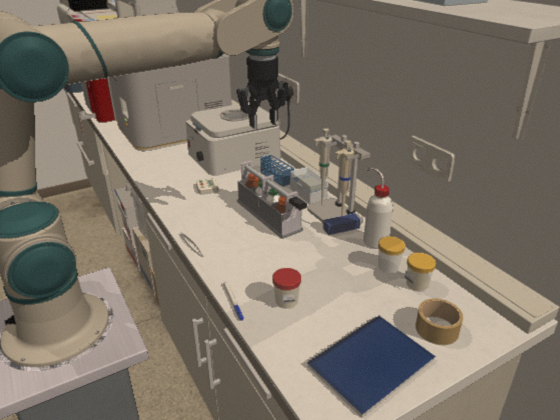

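The rod is home: its axis is at about 113 mm and the handle's outer end at about -170 mm. All bottles are seated and the cups are upright, so I'm handing in.

Request:
carry_out([
  [[0.2,0,0,0,0,0,0],[0.2,0,0,0,0,0,0],[0.2,0,0,0,0,0,0]],
])

```text
clock: 40.25
position: [573.6, 109.5, 317.8]
tcp_rot: [0.482, 0.518, -0.481, 0.518]
force: [0.3, 0.7, -0.1]
finger_gap: 51.1
```

```bash
python3 - <<'E'
from h import *
c=cal('wrist');p,d=snap('wrist');P=cloud(d,c);rodline(P,108,126,-171,-125,18)
print(bot.finish_job())
E
```

```text
[[-166.0, -0.2, 120.6, 24.9], [-156.0, -0.4, 120.8, 24.6], [-146.0, 0.1, 120.9, 25.4], [-136.0, -0.1, 120.9, 24.3], [-126.0, -0.0, 120.8, 24.8]]
x fit (slope,at0) [0.0056 0.6924] z slope [4.600000e-03 1.214712e+02]
the job is handed in; nothing more can be done
None
```

The job is handed in at about 40 s on the clock; no verdict was reported. I drew the rod right out and laid it aside with its tip about 55 mm past the limit. All four bottles went into pockets of their own size, and I threaded the rod back through all three plates until its handle met the end plate (about 5 N). Then I released it and backed away.

**Last checks:**
- **Bottles:** all four stand upright, cap tops at about 100 mm. The caps of the two brown ones are 3.0–3.4 mm off their pocket centres, and those of the white ones about 0.7–1.4 mm (limit 9 mm).
- **Rod:** it lies level, with its axis about 113 mm up and within 0.5 mm of the hole line. The outer end of the handle reads about 170 mm from the carrier centre, where 171 mm would be touching the plate.
- **Cups:** the red cup and the yellow-lidded cups in the back row are all upright. The gripper is clear of everything.

No check failed. The scene and side cameras put the rod 2–4 mm to one side of where the wrist camera saw it, so I used the wrist camera. The rod was not knocked while it lay aside.

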